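# Test-close an empty tin on the bench seamer

## Task

Set up the seamer for a test closing: stand the empty open tin upright in the middle of the seamer's round plate, then lay the loose lid flat and centred on it so that it sits home in the rim. Then take the square-headed key from the wooden stand, push it fully home into the key cylinder on the tilted switch box, turn it clockwise as far as it goes and leave it in there. Leave all the other things where they are.

Things in the scene. Friction and masses are not known exactly. Their poses are not given: they have to be found in the camera images.
- tin: empty open tin, plain metal, sizes in mm: diameter 58, height 34, wall 2, bore diameter 54; stands open side up on the table right of the robot. Origin: centre of its underside, z up
- tin_rim (a point): centre of the tin's mouth, at rim height, 34 mm above the tin's origin
- lid: loose round metal lid lying on the table; in mm: flange diameter 62, 5 thick, with a plug under it (diameter 47 narrowing to 44, 2.5 deep) that drops into the tin's mouth. Origin: centre of the flange's underside (2.5 above the table as it lies), z up. On the tin the origin is at the centre of the rim
- seamer: can seamer, fixed, grey; in mm: base 330 x 120, 28 high; its round lifter plate (diameter 84, top 50 above the table) is at the front; column 250 high whose front face is 170 behind the plate's centre, with the head swung to the -y side of the column. Origin: on the table under the plate's centre; x towards the column
- plate_top (a point): centre of the lifter plate's top face
- key_stand: wooden block, fixed, 60 x 130 x 40 mm high, with two key slots 34 mm to either side of its centre along its y; in one stands the key, in the other the spare key. Origin: centre of its underside
- key: the square-headed steel key standing in the stand; in mm: flat square head 8 thick (along its x), 32 wide (along its y), from 5 to 39 above the origin; shoulder 9 x 20 from 0 to 6; blade 6 (x) x 12 (y) reaching 24.5 below the origin. Origin: underside of the shoulder, on the key's axis; z along the axis towards the head. A half turn about z makes no difference
- switch_mouth (a point): centre of the mouth of the key slot, on the end of the cylinder (diameter 46 mm, 10 mm proud of the box). z points out along its axis, 28 degrees from vertical. Slot (mm) 7.6 along this frame's x, 13.6 along its y, 29 deep; the frame turns with the cylinder. The key is home when its origin is here (shoulder on the cylinder), its axes along these or a half turn round
- switch (a joint): angle of the key cylinder: 0 off, grows clockwise seen from outside, end stop at 1.4 rad
- switch_box: fixed white enclosure 120 x 120 x 60 mm leaning back 28 degrees on a dark steel foot 150 x 120 mm, about 160 mm high. Origin: on the table under it; its face looks to its -x, up. The cylinder is in the middle of the face
- spare_key: another key, with a small round head (diameter 20 mm, 6 thick, 4 to 24 mm above its origin); leave it. Origin as for the key
- full_tin: a closed low tin, diameter 61, height 36 mm; leave it
- tall_tin: a closed tall tin, diameter 74, height 110 mm; leave it
- jar: a closed jar, diameter 70, height 100 mm; leave it
- tape_roll: cardboard tape roll lying flat, diameter 90, height 25 mm; leave it
- wrench: wrench lying between the key stand and the robot; leave it

How it is judged:
On the way, in this order (a step that is already met when the one before it is completed fails the run):
1. the tin stands upright in the middle of the seamer's plate (distance between tin and plate_top below 0.01 m and angle between tin's own z axis and vertical below 0.09 rad), for 0.2 s.
2. the lid sits flat and centred on the tin (all of step 1 and distance between lid and tin_rim below 0.006 m and angle between lid's own z axis and vertical below 0.09 rad), for 0.2 s.
3. the key is fully home in the cylinder (distance between key and switch_mouth below 0.005 m and angle between the z axis of key and the z axis of switch_mouth, either way round below 0.12 rad), for 0.1 s.
4. the key is turned clockwise to the stop (all of step 3 and value of joint switch above 1.2 rad), for 0.1 s.
At the end, for the whole second after the job is handed in: The tin stands upright (within 5 degrees) on the lifter plate within 10 mm of its centre; the lid lies flat (within 5 degrees) on it, within 6 mm of home; the key is in the cylinder, within 5 mm of home and 7 degrees of its axis; the cylinder is turned beyond 1.2 rad; tin, lid and key are at rest (all of step 2 and all of step 4 and linear speed of each of tin, lid, key below 0.02 m/s); the robot touches nothing.
It fails at once if one of the other things (round-headed key, closed low tin, tall tin, jar, tape roll, wrench) is moved more than 40 mm (distance of any of spare_key, full_tin, tall_tin, jar, tape_roll, wrench from where it was at the start of the episode above 0.04 m).
It also fails if it takes over 64 s, if anything falls off the work surface, if the arm or the gripper's body presses on something with over 40 N, if the wrist force passes 120 N, or if a joint passes its speed limit or range.

## Robot

A 6-joint arm with a two-finger parallel gripper is mounted at the origin on the work surface. World frame = base frame: x ahead of the robot, y to its left, z up, the work surface at z = 0. Lengths are in m, angles in rad, forces in N, time in s.
With the tool pointing down it reaches from about 0.25 to 0.725 m from the base axis. Payload 4 kg.
Tool frame: the origin (TCP) lies on the centre line of the jaws, within the pads' length; the fingertips stand 17 mm ahead of it and the grasp point (between the pads) lies 2 mm behind it; z points along the fingers, y is the line along which they close (so a half turn about z gives the same grasp; the last joint's range is limited). The gripper opens to 85 mm and grips with 20 to 120 N. Pads are 22 mm wide; open, the fingers measure 114 mm over their backs; the gripper's body (76 mm by 85 mm) begins 54 mm behind the grasp point. The pads swing forward as they close: fully open they stand 13 mm farther back than shut.
Start: joints at [-1.345, 0.241, 0.005, 1.335, 0, 1.571], TCP at [0.112, -0.487, 0.212] pointing down, gripper open.
Joint ranges: [-2.72, 2.72], [-1.05, 1.87], [-1.09, 1.28], [-1.99, 2.15], [-1.42, 1.44], [-3.14, 3.14]. Speed limits (rad/s): [2.79, 2.79, 3.14, 3.14, 3.14, 3.14].

## Interface

Orientations are given as a unit quaternion [x, y, z, w].
In Python, from workcell import get_obs, imaging, order gives the robot as it stands.
- The arm moves only by the tool apply_moves, never from a script. Its argument "targets" is a list that holds one entry, the list of rows, each a list of 5 numbers: the shift along the world's x, y, z in units of 40 mm (1.0 is 40 mm), then the turn about the world's z in degrees, then the gripper command: -1 is shut, 1 is fully open, values between are in proportion. In form: [[[dx, dy, dz, turn, fingers], ...]]. A call has 1 to 8 rows; each row shifts and turns the commanded pose from where the row before left it; what a row does not reach is not made up. A row lasts 1/12 s, in which the tool goes at most 41.7 mm and 7.16 degrees, less where a joint would pass 70% of its speed; a pose out of reach is approached as far as the arm can. A call is refused whole if a number of a shift passes 1 or a number of a turn 7.16, either way. A call with a gripper value outside its range is refused whole. The fingers move at their own pace and stop on an object; the grip force is fixed at half the most. Time passes only in rows, so rows that do not move let the fingers close. It gives the time, the measured TCP pose, the force, the opening and the grip force at its end, in the units of the state.
- get_obs(): the state, without advancing time (a new reading comes with each control period).
- imaging.camera(name): name is "scene" or "top" or "wrist"; returns (picture, depth): 480x640x3 uint8, blue, green, red; 480x640 float32, m along the optical axis (not along the pixel's ray), 0 where there is no reading.
- imaging.get_calibration(name): a dict with "camera_matrix" (3x3 intrinsics, pixels), "eye" and "rotation" of the camera in the world; the wrist camera has in their place "hand_eye" (4x4, takes a point from camera to tool coordinates, whose origin is the TCP and whose axes are the flange's). Camera axes: x right, y down, z forward; pixel columns grow to the right and rows downward; lengths in m; the calibration is good to about 2 mm. A picture is of the moment at which its call begins: read the wrist's pose just before it. get_calibration takes no time and is no camera call.
- order.job_done(): hands the job in; it is judged then, once.
The state is a dict: "clock": time; "joint_pos": joint angles; "joint_vel": joint speeds; "tau": joint torques, N m; "eef_pos": TCP position; "tool_rot": TCP orientation; "ft_force": force on the tool from outside, world axes, zero at the start; "ft_torque": the same for the moment, N m; "grip_width": finger opening in m; "grasp_force": force on a finger pad.
Only numpy, scipy, OpenCV 4.12 (cv2) and the standard library are available. Lean on these libraries where they do the work, as an engineer would, in place of code of your own. Each camera call takes 0.05 s, during which the arm holds its last target. There are 200 camera calls.

## Working session

There is one attempt and no reset: what is moved stays moved. The work goes in short steps, Python scripts to look and compute and a tool call to move; the robot and the scene stay as the last step left them, time stands still between calls to the robot, and variables do not carry over. Pictures are saved under pics/ and viewed, at most 10 in all, crops included, and the job is handed in when it is done.

Besides the shell and the picture viewer there is one more tool, called after "Emit:" as name(argument=value, ...) on one line, values as JSON. apply_moves: Moves the arm, as the interface text tells. Its arguments: {"type":"object","properties":{"targets":{"type":"array","items":{"type":"array","items":{"type":"array","items":{"type":"number"}}}}},"required":["targets"]}

```bash
mkdir -p pics; ls
cat > h.py <<'E'
import numpy as np, cv2
from workcell import get_obs, imaging, order
from scipy.spatial.transform import Rotation as R
def cam(n):
    o=get_obs(); im,d=imaging.camera(n); c=imaging.get_calibration(n)
    K=np.array(c["camera_matrix"])
    if n=="wrist":
        T=np.eye(4); T[:3,:3]=R.from_quat(o["tool_rot"]).as_matrix(); T[:3,3]=o["eef_pos"]
        T=T@np.array(c["hand_eye"])
    else:
        T=np.eye(4); T[:3,:3]=np.array(c["rotation"]); T[:3,3]=c["eye"]
    return im,d,K,T
def cloud(d,K,T):
    v,u=np.mgrid[:d.shape[0],:d.shape[1]]
    P=np.stack([(u-K[0,2])/K[0,0]*d,(v-K[1,2])/K[1,1]*d,d],-1)
    W=P@T[:3,:3].T+T[:3,3]; W[d<=0]=np.nan
    return W
E
python3 - <<'E'
from h import *
print({k:np.round(v,3) for k,v in get_obs().items()})
for n in("top","scene"):
    im,d,K,T=cam(n); cv2.imwrite(f"pics/{n}.png",im); np.savez(f"{n}.npz",im=im,d=d,K=K,T=T); print(n,K,T)
print(imaging.get_calibration("wrist"))
E
```

```text
pics
{'clock': np.float64(0.0), 'joint_pos': array([-1.345,  0.241,  0.004,  1.335,  0.   ,  1.571]), 'joint_vel': array([0.001, 0.   , 0.   , 0.001, 0.001, 0.   ]), 'tau': array([ 1.0000e-03, -3.7232e+01,  2.5241e+01,  1.7000e-02,  0.0000e+00,
        0.0000e+00]), 'eef_pos': array([ 0.112, -0.487,  0.211]), 'tool_rot': array([ 0.994,  0.113, -0.   , -0.001]), 'ft_force': array([ 0.601,  1.23 , -0.075]), 'ft_torque': array([0.057, 0.003, 0.047]), 'grasp_force': np.float64(0.0), 'grip_width': np.float64(0.086)}Traceback (most recent call last):
  File "<stdin>", line 4, in <module>
  File "h.py", line 11, in cam
    T=np.eye(4); T[:3,:3]=np.array(c["rotation"]); T[:3,3]=c["eye"]
                 ~^^^^^^^
ValueError: could not broadcast input array from shape (4,) into shape (3,3)
```

```bash
sed -i 's/=np.array(c\["rotation"\])/=R.from_quat(c["rotation"]).as_matrix()/' h.py
python3 - <<'E'
from h import *
for n in("top","scene"):
    im,d,K,T=cam(n); cv2.imwrite(f"pics/{n}.png",im); np.savez(f"{n}.npz",im=im,d=d,K=K,T=T); print(n,K,T)
print(imaging.get_calibration("wrist"))
E
```

```text
top [[589.23859826   0.         324.75728602]
 [  0.         589.23859826 235.93356766]
 [  0.           0.           1.        ]] [[ 0.01373448 -0.99748386  0.06955085  0.38281272]
 [-0.99984076 -0.01290772  0.01232253  0.02528019]
 [-0.01139379 -0.06970901 -0.9975023   1.70458042]
 [ 0.          0.          0.          1.        ]]
scene [[560.77266456   0.         326.99111398]
 [  0.         560.77266456 242.06649736]
 [  0.           0.           1.        ]] [[ 0.36019821  0.73358651 -0.5762882   1.20957693]
 [ 0.93285067 -0.27870789  0.22827952 -0.23769011]
 [ 0.0068467  -0.6198167  -0.78471675  1.10092395]
 [ 0.          0.          0.          1.        ]]
{'camera_matrix': array([[413.07064086,   0.        , 310.98678318],
       [  0.        , 413.07064086, 242.22436491],
       [  0.        ,   0.        ,   1.        ]]), 'hand_eye': array([[-3.65652379e-04, -9.46706354e-01, -3.22097727e-01,
         8.21121948e-02],
       [ 9.99999068e-01, -7.69958333e-04,  1.12783289e-03,
         1.72160308e-04],
       [-1.31572839e-03, -3.22097014e-01,  9.46705753e-01,
        -1.64209545e-01],
       [ 0.00000000e+00,  0.00000000e+00,  0.00000000e+00,
         1.00000000e+00]])}
```

View pics/top.png

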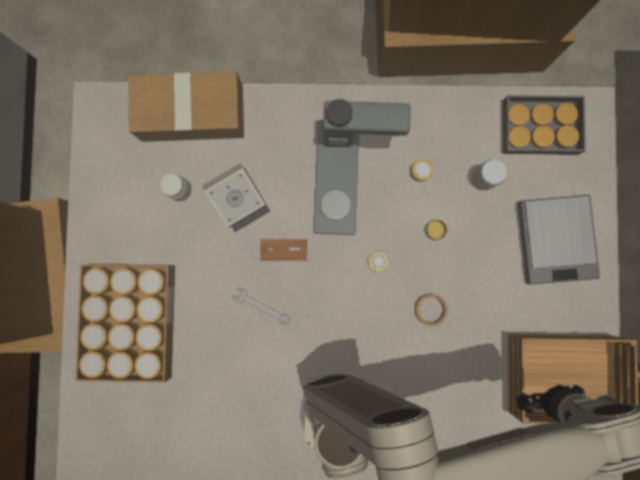

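View pics/scene.png

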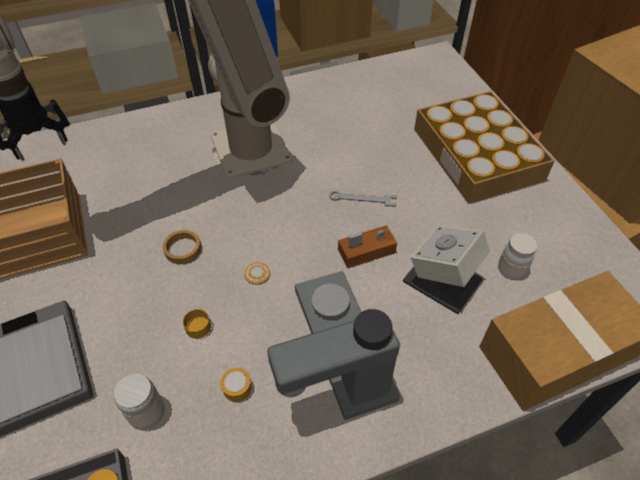

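The top view shows the tin at (436,229), lid at (378,261), plate at (335,205), key at (294,249) in the stand's right slot and spare key at (270,249). The switch cylinder is at (235,197). Next I'll measure them from depth.

Run:
```python
from h import *
cl={}
for n in("top","scene"):
    z=np.load(n+".npz"); W=cloud(z["d"],z["K"],z["T"]); cl[n]=W; np.save(n+"W.npy",W)
t=cl["top"]
for nm,(u,v) in dict(tin=(436,229),lid=(378,261),plate=(335,205),key=(294,249),spare=(270,249),cyl=(235,197),full=(422,170),tall=(493,172),jar=(174,186),tape=(431,309),st=(284,258)).items():
    print(nm,np.round(t[v,u],3))
def sel(W,c,r,z0,z1):
    m=(np.hypot(W[...,0]-c[0],W[...,1]-c[1])<r)&(W[...,2]>z0)&(W[...,2]<z1); return W[m]
for n,W in cl.items():
    for nm,p,r,z0,z1 in (("tin",t[229,436],.045,.025,.045),("lid",t[261,378],.045,.003,.02),("plate",t[205,335],.055,.045,.056)):
        q=sel(W,p,r,z0,z1)
        if len(q)>5:
            (x,y),rr=cv2.minEnclosingCircle(q[:,:2].astype(np.float32)); print(n,nm,len(q),np.round([x,y,rr],4),np.median(q[:,2]).round(4))
    # key head, stand
    p=t[249,294]; q=sel(W,p,.03,.05,.1); print(n,"head",len(q),q.mean(0).round(4) if len(q) else 0,q.min(0) if len(q) else 0,q.max(0) if len(q) else 0)
    q=sel(W,t[249,284],.08,.034,.045); print(n,"stand",cv2.minAreaRect(q[:,:2].astype(np.float32)))
    q=sel(W,t[197,235],.09,.1,.25)
    # ransac plane
    rng=np.random.default_rng(0);best=0
    for i in range(500):
        a=q[rng.choice(len(q),3,False)]; nn=np.cross(a[1]-a[0],a[2]-a[0]); nn/=np.linalg.norm(nn)+1e-12
        if abs(nn[2])<.7: continue
        e=abs((q-a[0])@nn)<.003
        if e.sum()>best: best=e.sum();be=e
    f=q[be]; c=f.mean(0); nn=np.linalg.svd(f-c)[2][2]; nn*=np.sign(nn[2])
    print(n,"face",len(f),c.round(4),nn.round(3),"tilt",np.degrees(np.arccos(nn[2])),"az",np.degrees(np.arctan2(nn[1],nn[0])))
for n,uv in(("a",(150,330,220,300)),):
    pass
a=np.load("scene.npz")["im"][210:290,330:500]; b=np.load("top.npz")["im"][160:270,195:315]
a=cv2.resize(a,None,fx=4.7,fy=4.7,interpolation=2); cv2.imwrite("pics/c1.png",a[:600,:800])
```

```text
tin [ 0.526 -0.276 -0.   ]
lid [ 0.431 -0.108  0.005]
plate [0.586 0.018 0.049]
key [0.459 0.13  0.08 ]
spare [0.459 0.198 0.062]
cyl [0.597 0.29  0.116]
full [ 0.692 -0.23   0.033]
tall [ 0.674 -0.41   0.115]
jar [0.628 0.463 0.096]
tape [ 0.296 -0.261  0.002]
st [0.435 0.16  0.04 ]
top tin 64 [ 0.5238 -0.2716  0.0293] 0.0324
top lid 415 [ 0.431  -0.1082  0.0449] 0.0077
top plate 572 [0.5887 0.0182 0.042 ] 0.0502
top head 46 [0.4608 0.1313 0.073 ] [0.45694386 0.11468847 0.05155564] [0.46461936 0.14654694 0.09018142]
top stand ((0.46041691303253174, 0.1651412546634674), (0.057155758142471313, 0.1282622069120407), 0.7534359693527222)
top face 1076 [0.5961 0.2906 0.1333] [-0.408 -0.251  0.878] tilt 28.63462392523247 az -148.3690411931805
scene tin 165 [ 0.5249 -0.2732  0.0318] 0.0311
scene lid 441 [ 0.4305 -0.1043  0.0437] 0.0075
scene plate 953 [0.5902 0.0139 0.0435] 0.0493
scene head 129 [0.465  0.1267 0.0683] [0.45746818 0.11163221 0.05026536] [0.46944577 0.14356935 0.08343617]
scene stand ((0.4631236493587494, 0.16126593947410583), (0.13215391337871552, 0.06630926579236984), 89.43767547607422)
scene face 1536 [0.6018 0.2856 0.1339] [-0.399 -0.248  0.883] tilt 28.009084627383572 az -148.101225289799
```

View pics/c1.png

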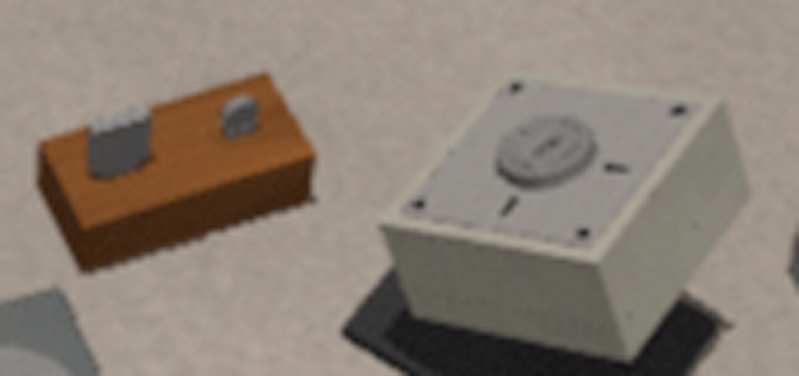

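The crop shows the square-headed key at left (118,140), the spare at (240,115) and the cylinder with its slot at (546,147). The box's outward azimuth is about -148° and its tilt 28°. I'll move over the tin.

Emit:
apply_moves(targets=[[[0.86,0.447,0,0,1],[0.86,0.447,0,0,1],[0.86,0.447,0,0,1],[0.86,0.447,0,0,1],[0.86,0.447,0,0,1],[0.86,0.447,0,0,1],[0.86,0.447,0,0,1],[0.86,0.447,0,0,1]]])

```text
clock: 0.82
eef_pos: [0.3885, -0.3429, 0.2113]
tool_rot: [0.994, 0.113, -0.0, -0.0]
ft_force: [0.0, -0.3, 0.3]
grip_width: 0.0853
grasp_force: 0.0
```

Emit:
apply_moves(targets=[[[0.86,0.447,0,0,1],[0.86,0.447,0,0,1],[0.86,0.447,0,0,1],[0.86,0.447,0,0,1],[0,0,0,0,1],[0,0,0,0,1]]])

```text
clock: 1.32
eef_pos: [0.5261, -0.2711, 0.2102]
tool_rot: [0.993, 0.115, -0.001, -0.0]
ft_force: [-0.3, -0.5, 0.2]
grip_width: 0.0853
grasp_force: 0.0
```

```bash
cat >> h.py <<'E'
def rim(W,c,r,z0,z1):
    m=(np.hypot(W[...,0]-c[0],W[...,1]-c[1])<r)&(W[...,2]>z0)&(W[...,2]<z1); q=W[m]
    (x,y),rr=cv2.minEnclosingCircle(q[:,:2].astype(np.float32)); return len(q),np.round([x,y,rr,np.median(q[:,2])],4)
E
python3 - <<'E'
from h import *
im,d,K,T=cam("wrist"); W=cloud(d,K,T); print(get_obs()["eef_pos"],get_obs()["tool_rot"],rim(W,(.5245,-.2725),.045,.028,.042),(W[...,2]<.3).sum())
q=W[(W[...,2]>.03)&(W[...,2]<.037)]; print(q.min(0),q.max(0))
cv2.imwrite("pics/w1.png",im)
E
```

```text
[ 0.52482018 -0.27194841  0.21050775] [ 9.93529040e-01  1.13573760e-01 -9.40347009e-04 -4.04119877e-04] (752, array([ 0.5228, -0.2749,  0.0291,  0.0353])) 289111
[ 0.3834098  -0.53240027  0.03000006] [ 0.70486274 -0.01378157  0.03699885]
```

View pics/w1.png

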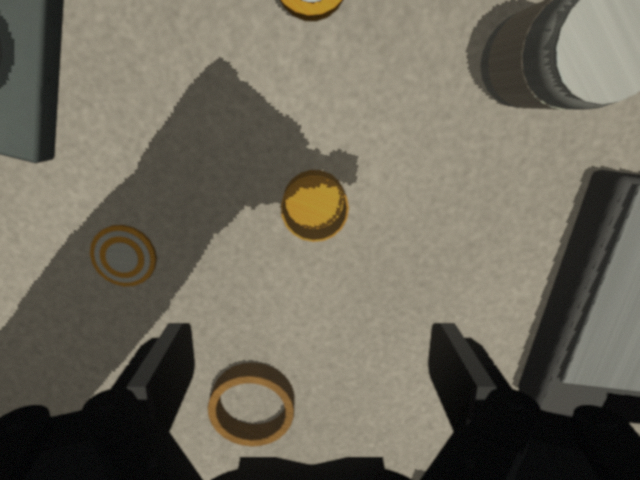

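The wrist view shows the tin at (315,205), the lid at (123,256) and the tape at (251,405). Now I'll grasp the tin.

Emit:
apply_moves(targets=[[[-0.03,-0.05,-0.95,0,1],[0,0,-0.95,0,1],[0,0,-0.95,0,1],[0,0,-0.9,0,1],[0,0,-0.6,0,1],[0,0,-0.4,0,1],[0,0,0,0,1]]])

```text
clock: 1.95
eef_pos: [0.5186, -0.2741, 0.0173]
tool_rot: [0.994, 0.111, -0.004, -0.002]
ft_force: [-0.6, -0.1, -0.3]
grip_width: 0.0852
grasp_force: 0.0
```

Emit:
apply_moves(targets=[[[0,0,0,0,-1],[0,0,0,0,-1],[0,0,0,0,-1],[0,0,0,0,-1],[0,0,0,0,-1],[0,0,0,0,-1]]])

```text
clock: 2.45
eef_pos: [0.5241, -0.275, 0.0225]
tool_rot: [0.994, 0.113, 0.001, 0.0]
ft_force: [-0.2, -0.4, 0.1]
grip_width: 0.0121
grasp_force: 0.0
```

Run:
```python
from h import *
im,d,K,T=cam("wrist"); o=get_obs(); W=cloud(d,K,T); print(o["eef_pos"],o["grip_width"],o["ft_force"],o["grasp_force"])
cv2.imwrite("pics/w2.png",im)
```

```text
[ 0.52395205 -0.27488946  0.02223268] 0.004830655384955194 [-0.05552536  0.64530436 -0.17271366] 0.0
```

View pics/w2.png

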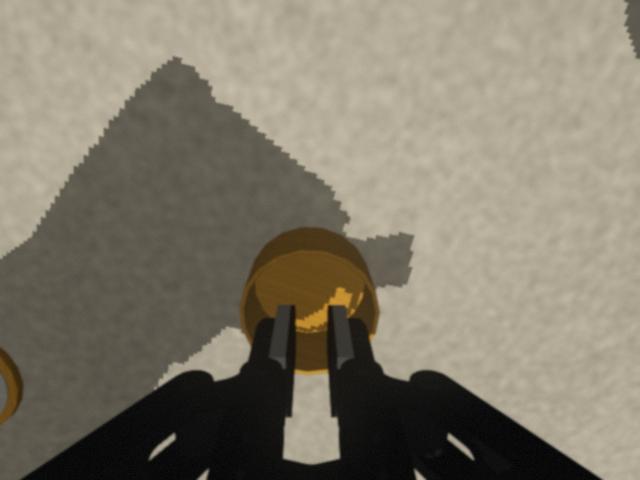

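Run:
```python
from h import *
im,d,K,T=cam("wrist"); o=get_obs(); W=cloud(d,K,T); print(o["grip_width"])
H=np.array(imaging.get_calibration("wrist")["hand_eye"]); C=cloud(d,K,H)*1000
for v in(300,308,315,325,340,360,380): print(v,[list(C[v,u].round(0)) for u in(270,285,300,320,335,350)])
```

```text
-2.1066041080277043e-05
300 [[np.float64(-10.0), np.float64(-20.0), np.float64(20.0)], [np.float64(-10.0), np.float64(-12.0), np.float64(19.0)], [np.float64(-10.0), np.float64(-5.0), np.float64(19.0)], [np.float64(-10.0), np.float64(5.0), np.float64(19.0)], [np.float64(-10.0), np.float64(12.0), np.float64(18.0)], [np.float64(-10.0), np.float64(20.0), np.float64(19.0)]]
308 [[np.float64(-15.0), np.float64(-20.0), np.float64(20.0)], [np.float64(-14.0), np.float64(-12.0), np.float64(19.0)], [np.float64(10.0), np.float64(-4.0), np.float64(-28.0)], [np.float64(10.0), np.float64(4.0), np.float64(-27.0)], [np.float64(nan), np.float64(nan), np.float64(nan)], [np.float64(-14.0), np.float64(20.0), np.float64(17.0)]]
315 [[np.float64(-18.0), np.float64(-20.0), np.float64(18.0)], [np.float64(-18.0), np.float64(-13.0), np.float64(19.0)], [np.float64(10.0), np.float64(-4.0), np.float64(-32.0)], [np.float64(10.0), np.float64(4.0), np.float64(-33.0)], [np.float64(11.0), np.float64(9.0), np.float64(-34.0)], [np.float64(-19.0), np.float64(20.0), np.float64(19.0)]]
325 [[np.float64(6.0), np.float64(-14
[... 638 characters left out ...]
64(-42.0)]]
360 [[np.float64(11.0), np.float64(-12.0), np.float64(-62.0)], [np.float64(11.0), np.float64(-7.0), np.float64(-62.0)], [np.float64(9.0), np.float64(-3.0), np.float64(-58.0)], [np.float64(10.0), np.float64(3.0), np.float64(-60.0)], [np.float64(11.0), np.float64(7.0), np.float64(-62.0)], [np.float64(11.0), np.float64(12.0), np.float64(-61.0)]]
380 [[np.float64(11.0), np.float64(-11.0), np.float64(-71.0)], [np.float64(12.0), np.float64(-7.0), np.float64(-72.0)], [np.float64(2.0), np.float64(-3.0), np.float64(-59.0)], [np.float64(3.0), np.float64(3.0), np.float64(-60.0)], [np.float64(11.0), np.float64(7.0), np.float64(-71.0)], [np.float64(11.0), np.float64(11.0), np.float64(-70.0)]]
```

The shut fingertips are about 26 mm behind the TCP according to depth, not 17 mm ahead as stated, so they closed above the tin. I'll reopen and measure the open tip position.

Emit:
apply_moves(targets=[[[0,0,0,0,1],[0,0,0,0,1],[0,0,0,0,1],[0,0,0,0,1],[0,0,0,0,1],[0,0,0,0,1],[0,0,0,0,1]]])

```text
clock: 3.13
eef_pos: [0.5235, -0.2747, 0.0215]
tool_rot: [0.994, 0.113, -0.0, -0.0]
ft_force: [-0.3, 0.2, 0.8]
grip_width: 0.0831
grasp_force: 0.0
```

Run:
```python
from h import *
o=get_obs();im,d,K,T=cam("wrist");  W=cloud(d,K,T); print(o["grip_width"],o["eef_pos"])
H=np.array(imaging.get_calibration("wrist")["hand_eye"]); C=cloud(d,K,H)*1000
for u in(165,175,185,440,450,460,470):
    print(u,[(v,*C[v,u].round(0).astype(float)) for v in range(312,352,6)])
print(rim(W,(.5245,-.2725),.045,.028,.038))
```

```text
0.08313401712835203 [ 0.52353157 -0.27473094  0.02147477]
165 [(312, np.float64(-17.0), np.float64(-73.0), np.float64(20.0)), (318, np.float64(-21.0), np.float64(-73.0), np.float64(21.0)), (324, np.float64(-24.0), np.float64(-73.0), np.float64(19.0)), (330, np.float64(-27.0), np.float64(-74.0), np.float64(20.0)), (336, np.float64(10.0), np.float64(-47.0), np.float64(-47.0)), (342, np.float64(10.0), np.float64(-46.0), np.float64(-51.0)), (348, np.float64(10.0), np.float64(-45.0), np.float64(-54.0))]
175 [(312, np.float64(-18.0), np.float64(-68.0), np.float64(20.0)), (318, np.float64(-20.0), np.float64(-67.0), np.float64(18.0)), (324, np.float64(10.0), np.float64(-46.0), np.float64(-40.0)), (330, np.float64(nan), np.float64(nan), np.float64(nan)), (336, np.float64(10.0), np.float64(-44.0), np.float64(-46.0)), (342, np.float64(11.0), np.float64(-42.0), np.float64(-51.0)), (348, np.float64(10.0), np.float64(-42.0), np.float64(-53.0))]
185 [(312, np.float64(-17.0), np.float64(-62.0), np.float64(20.0)), (318, np.float64(-20.0), np.float64(-63.0), np.float64(20.0)), (324, np.float64(11.0), 
[... 1390 characters left out ...]
(76.0), np.float64(20.0)), (336, np.float64(7.0), np.float64(51.0), np.float64(-42.0)), (342, np.float64(10.0), np.float64(47.0), np.float64(-51.0)), (348, np.float64(10.0), np.float64(47.0), np.float64(-53.0))]
470 [(312, np.float64(-17.0), np.float64(80.0), np.float64(20.0)), (318, np.float64(-21.0), np.float64(80.0), np.float64(20.0)), (324, np.float64(-24.0), np.float64(81.0), np.float64(20.0)), (330, np.float64(-27.0), np.float64(81.0), np.float64(19.0)), (336, np.float64(-31.0), np.float64(81.0), np.float64(20.0)), (342, np.float64(6.0), np.float64(53.0), np.float64(-44.0)), (348, np.float64(7.0), np.float64(52.0), np.float64(-49.0))]
(4074, array([ 0.5228, -0.2745,  0.0294,  0.0347]))
```

Emit:
apply_moves(targets=[[[-0.01,0,-0.4,0,1],[0,0,-0.4,0,1],[0,0,-0.4,0,1],[0,0,0,0,1],[0,0,0,0,-1],[0,0,0,0,-1],[0,0,0,0,-1],[0,0,0,0,-1]]])

```text
clock: 3.85
eef_pos: [0.5251, -0.2756, -0.0238]
tool_rot: [0.994, 0.113, 0.002, 0.001]
ft_force: [-0.2, 0.7, 5.9]
grip_width: 0.0563
grasp_force: 67.2
```

Run:
```python
from h import *
o=get_obs();im,d,K,T=cam("wrist");  W=cloud(d,K,T); print(o["grip_width"],o["eef_pos"],o["grasp_force"],rim(W,(.5245,-.2725),.045,.028,.038))
H=np.array(imaging.get_calibration("wrist")["hand_eye"]); C=cloud(d,K,H)*1000
m=(abs(C[...,0]-10)<2)&(C[...,2]<-15); q=C[m]; print(q[:,2].max(), np.percentile(q[:,2],[99,99.9]))
t=np.load("topW.npy");
```

```text
0.05628983145804835 [ 0.52505274 -0.2755695  -0.02379911] 67.1952226466965 (9959, array([ 0.5302, -0.2742,  0.0417,  0.0338]))
-23.534758321891196 [-24.6900382  -24.12701085]
```

Tin gripped. I'll lift it and stop short of the plate to measure it.

Emit:
apply_moves(targets=[[[0,0,0.6,0,-1],[0,0,0.9,0,-1],[0,0.2,0.95,0,-1],[0.2,0.9,0.3,0,-1],[0.2,0.95,0,0,-1],[0.3,0.9,0,0,-1],[0.3,0.5,0,0,-1],[0,0,0,0,-1]]])

```text
clock: 4.57
eef_pos: [0.5659, -0.1325, 0.0852]
tool_rot: [0.993, 0.116, 0.002, -0.0]
ft_force: [0.8, -0.8, 0.8]
grip_width: 0.0564
grasp_force: 63.8
```

Emit:
apply_moves(targets=[[[0,0,0,0,-1],[0,0,0,0,-1]]])

```text
clock: 4.73
eef_pos: [0.5633, -0.137, 0.0841]
tool_rot: [0.994, 0.113, 0.0, 0.0]
ft_force: [0.1, 0.3, -1.8]
grip_width: 0.0557
grasp_force: 63.8
```

```bash
cat >> h.py <<'E'
def fitc(W,c,r,z0,z1,n=36):
    "circle fit on outermost points per angular sector about c"
    m=(np.hypot(W[...,0]-c[0],W[...,1]-c[1])<r)&(W[...,2]>z0)&(W[...,2]<z1); q=W[m][:,:2]-c
    a=((np.arctan2(q[:,1],q[:,0])+np.pi)/(2*np.pi)*n).astype(int); rr=np.hypot(*q.T)
    e=np.array([q[a==k][rr[a==k].argmax()] for k in range(n) if (a==k).sum()>3])
    from scipy.optimize import least_squares
    s=least_squares(lambda p:np.hypot(*(e-p[:2]).T)-p[2],[0,0,r*.8],loss="soft_l1",f_scale=.001)
    return np.round([s.x[0]+c[0],s.x[1]+c[1],s.x[2]],4),len(e)
E
python3 - <<'E'
from h import *
o=get_obs();im,d,K,T=cam("wrist");  W=cloud(d,K,T); print(o["grip_width"],o["eef_pos"])
p=np.array([.589,.016])
print(rim(W,p,.055,.045,.056),fitc(W,p,.05,.045,.056))
p=np.array([.431,-.107]); print("lid",rim(W,p,.05,.003,.02),fitc(W,p,.045,.004,.02))
H=np.array(imaging.get_calibration("wrist")["hand_eye"]); C=cloud(d,K,H)
m=(np.hypot(C[...,0],C[...,1])<.04)&(C[...,2]>-.05)&(C[...,2]<.06); q=C[m]; print("tin in tool", np.median(q,0), q.min(0),q.max(0))
cv2.imwrite("pics/w3.png",im)
E
```

```text
0.055699801129307135 [ 0.56328055 -0.13701614  0.08411667]
(14069, array([0.5872, 0.0143, 0.042 , 0.0516])) (array([ 0.5871, -0.0051,  0.0268]), 27)
lid (379, array([ 0.4208, -0.0985,  0.0479,  0.0102])) (array([ 0.4118, -0.1159,  0.0125]), 6)
tin in tool [-8.52896767e-03 -3.61639691e-05 -3.27805151e-02] [-0.0293908  -0.03955225 -0.04999513] [ 0.02833154  0.03952142 -0.02571328]
```

View pics/w3.png

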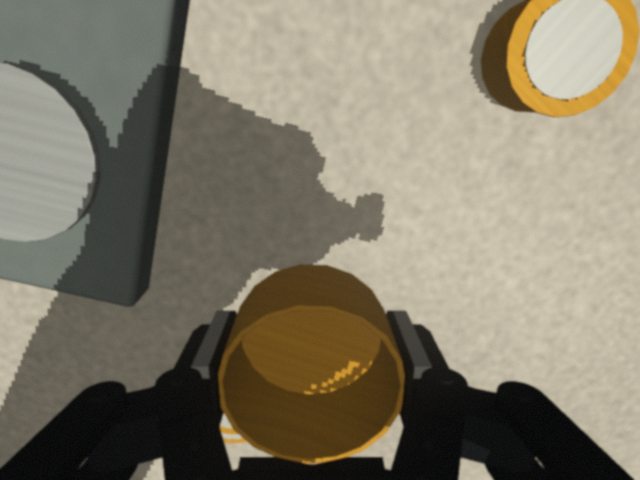

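The view shows the tin held level at (312,365) and the plate at (10,150), fitted at about (0.588, 0.015). I'll place the tin.

Emit:
apply_moves(targets=[[[0.15,0.95,0,0,-1],[0.16,0.95,0,0,-1],[0.16,0.95,0,0,-1],[0.15,0.95,0,0,-1],[0,0,-0.5,0,-1],[0,0,-0.5,0,-1],[0,0,-0.25,0,-1],[0,0,-0.1,0,-1]]])

```text
clock: 5.45
eef_pos: [0.586, 0.0141, 0.0273]
tool_rot: [0.994, 0.112, -0.002, -0.0]
ft_force: [-0.8, 0.4, -0.4]
grip_width: 0.0562
grasp_force: 63.9
```

Emit:
apply_moves(targets=[[[0,0,0,0,-1],[0,0,0,0,-1],[0,0,-0.05,0,-1],[0,0,0,0,-1]]])

```text
clock: 5.78
eef_pos: [0.5887, 0.0147, 0.0284]
tool_rot: [0.994, 0.112, 0.001, 0.0]
ft_force: [-0.7, -0.3, -0.9]
grip_width: 0.0558
grasp_force: 63.9
```

Run:
```python
from h import *
o=get_obs();im,d,K,T=cam("wrist");  W=cloud(d,K,T); print(o["grip_width"],o["eef_pos"],o["ft_force"])
p=np.array([.588,.015])
print(rim(W,p,.05,.044,.054),fitc(W,p,.048,.044,.054))
m=(np.hypot(*(W[...,:2]-p).transpose(2,0,1))<.05)&(W[...,2]<.054)&(W[...,2]>.044); q=W[m]; print(q.min(0),q.max(0))
```

```text
0.05584278276236791 [0.58874536 0.01465677 0.02841035] [-0.65654364 -0.27595658 -0.88553669]
(9842, array([0.5894, 0.0163, 0.0418, 0.0518])) (array([0.5877, 0.0159, 0.0417]), 19)
[ 0.57746197 -0.02437093  0.0461562 ] [0.62933751 0.05764777 0.0539498 ]
```

Emit:
apply_moves(targets=[[[0,0.02,-0.05,0,-1],[0,0,0,0,-1],[0,0,0,0,1],[0,0,0,0,1],[0,0,0,0,1],[0,0,0,0,1],[0,0,0,0,1]]])

```text
clock: 6.42
eef_pos: [0.5878, 0.0161, 0.0254]
tool_rot: [0.994, 0.113, -0.0, -0.0]
ft_force: [-0.4, 0.4, -0.0]
grip_width: 0.0855
grasp_force: 0.0
```

Emit:
apply_moves(targets=[[[0,0,0.8,0,1],[0,0,0.95,0,1],[0,0,0.95,0,1],[0,0,0,0,1],[0,0,0,0,1]]])

```text
clock: 6.83
eef_pos: [0.5903, 0.0162, 0.1368]
tool_rot: [0.994, 0.113, 0.004, 0.0]
ft_force: [-0.6, -0.3, -0.6]
grip_width: 0.0856
grasp_force: 0.0
```

Run:
```python
from h import *
o=get_obs();im,d,K,T=cam("wrist");  W=cloud(d,K,T); print(o["grip_width"],o["eef_pos"],o["ft_force"])
p=np.array([.588,.0155])
print("plate",fitc(W,p,.048,.044,.054)); print("tin",rim(W,p,.05,.078,.09),fitc(W,p,.04,.078,.09))
```

```text
0.085551949621624 [0.59034618 0.01616851 0.13682441] [-0.58736945 -0.32208195 -0.5816539 ]
plate (array([0.5884, 0.0161, 0.0411]), 36)
tin (1905, array([0.5875, 0.0152, 0.0294, 0.085 ])) (array([0.5875, 0.0156, 0.0288]), 36)
```

Tin placed within 1 mm of the plate centre. Next the lid.

Emit:
apply_moves(targets=[[[-0.66,-0.51,0,0,1],[-0.66,-0.51,0,0,1],[-0.66,-0.51,0,0,1],[-0.66,-0.51,-0.3,0,1],[-0.66,-0.51,-0.5,0,1],[-0.66,-0.51,-0.5,0,1],[0,0,-0.5,0,1],[0,0,0,0,1]]])

```text
clock: 7.55
eef_pos: [0.4232, -0.106, 0.0568]
tool_rot: [0.994, 0.111, -0.005, -0.002]
ft_force: [-0.4, 0.7, 0.2]
grip_width: 0.0849
grasp_force: 0.0
```

Emit:
apply_moves(targets=[[[0,0,0,0,1],[0,0,0,0,1]]])

```text
clock: 7.72
eef_pos: [0.4304, -0.1061, 0.0617]
tool_rot: [0.994, 0.113, 0.0, -0.0]
ft_force: [0.1, -1.7, 0.1]
grip_width: 0.0855
grasp_force: 0.0
```

Run:
```python
from h import *
o=get_obs();im,d,K,T=cam("wrist");  W=cloud(d,K,T); print(o["grip_width"],o["eef_pos"])
p=np.array([.431,-.107])
print("lid",rim(W,p,.04,.0045,.012),fitc(W,p,.04,.0045,.012))
```

```text
0.08547462406023616 [ 0.43035586 -0.10611797  0.06167853]
lid (8640, array([ 0.43  , -0.11  ,  0.0312,  0.0102])) (array([ 0.43  , -0.1099,  0.0308]), 36)
```

Emit:
apply_moves(targets=[[[0,-0.09,-0.8,0,1],[0,0,-0.8,0,1],[0,0,-0.4,0,1],[0,0,-0.25,0,1],[0,0,0,0,1],[0,0,0,0,1]]])

```text
clock: 8.27
eef_pos: [0.4307, -0.1096, -0.0281]
tool_rot: [0.994, 0.113, 0.0, 0.0]
ft_force: [0.4, 1.1, -0.3]
grip_width: 0.0853
grasp_force: 0.0
```

Emit:
apply_moves(targets=[[[0,0,0,0,-1],[0,0,0,0,-1],[0,0,0,0,-1],[0,0,0,0,-1]]])

```text
clock: 8.6
eef_pos: [0.4333, -0.1101, -0.0245]
tool_rot: [0.994, 0.113, 0.004, 0.001]
ft_force: [-3.2, 1.7, 20.5]
grip_width: 0.0589
grasp_force: 66.8
```

Emit:
apply_moves(targets=[[[0,0,0.3,0,-1],[0,0,0.7,0,-1],[0,0,0.95,0,-1],[0,0,0.95,0,-1],[0,0,0.9,0,-1],[0,0,0,0,-1],[0,0,0,0,-1]]])

```text
clock: 9.18
eef_pos: [0.4324, -0.1106, 0.1272]
tool_rot: [0.994, 0.113, 0.004, 0.002]
ft_force: [0.2, 0.0, -0.7]
grip_width: 0.0586
grasp_force: 64.3
```

Run:
```python
from h import *
o=get_obs();im,d,K,T=cam("wrist"); print(o["grip_width"],o["eef_pos"],o["grasp_force"])
H=np.array(imaging.get_calibration("wrist")["hand_eye"]); C=cloud(d,K,H)
m=(abs(C[...,1])<.024)&(abs(C[...,0])<.04)&(C[...,2]>-.06)&(C[...,2]<0); q=C[m]
c=np.median(q,0); k=abs(q[:,2]-c[2])<.006; q=q[k]; A=np.c_[q[:,:2],np.ones(len(q))]; s=np.linalg.lstsq(A,q[:,2],rcond=None)[0]
print(len(q),q.min(0),q.max(0),c,"slopes",s)
cv2.imwrite("pics/w4.png",im)
```

```text
0.05862008087469555 [ 0.43241759 -0.11059194  0.12724999] 64.30392622947693
17592 [-0.03345593 -0.02399807 -0.03747443] [ 0.02896044  0.02399822 -0.02892558] [ 2.03695559e-03 -2.00918780e-05 -3.48023130e-02] slopes [ 0.017751   -0.00039724 -0.03474434]
```

View pics/w4.png

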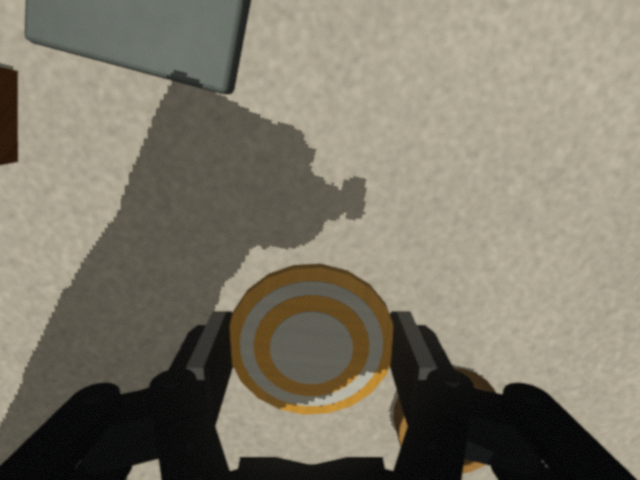

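The lid is held nearly flat at (312,340), about 2 mm off along tool x. I'll carry it to the tin.

Emit:
apply_moves(targets=[[[0.65,0.53,0,0,-1],[0.66,0.53,0,0,-1],[0.66,0.53,0,0,-1],[0.66,0.53,0,0,-1],[0.65,0.53,0,0,-1],[0.65,0.52,-0.4,0,-1],[0,0,-0.5,0,-1],[0,0,-0.45,0,-1]]])

```text
clock: 9.9
eef_pos: [0.5869, 0.0186, 0.0666]
tool_rot: [0.993, 0.114, -0.001, -0.0]
ft_force: [-0.4, -0.5, -1.0]
grip_width: 0.0588
grasp_force: 64.3
```

Emit:
apply_moves(targets=[[[0,0,0,0,-1],[0,0,0,0,-1]]])

```text
clock: 10.07
eef_pos: [0.5843, 0.0169, 0.0669]
tool_rot: [0.994, 0.113, -0.003, -0.0]
ft_force: [0.6, 0.4, -0.7]
grip_width: 0.0583
grasp_force: 64.4
```

Run:
```python
from h import *
o=get_obs();im,d,K,T=cam("wrist"); W=cloud(d,K,T); print(o["grip_width"],o["eef_pos"],o["ft_force"])
p=np.array([.588,.0155]); print("lid",fitc(W,p,.045,.099,.118),rim(W,p,.045,.099,.118),"plate",fitc(W,p,.048,.044,.054))
m=(np.hypot(*(W[...,:2]-p).transpose(2,0,1))<.02); print(np.median(W[m],0))
```

```text
0.0582830653602062 [0.58429389 0.01692574 0.06692599] [ 0.5986436   0.40458647 -0.7490717 ]
lid (array([0.5823, 0.0165, 0.0312]), 36) (22555, array([0.5902, 0.0179, 0.0431, 0.1018])) plate (array([0.5874, 0.0158, 0.0418]), 24)
[0.59291489 0.01632765 0.10242792]
```

Emit:
apply_moves(targets=[[[0,0,0,0,-1],[0,0,0,0,-1],[0,0,0,0,-1]]])

```text
clock: 10.37
eef_pos: [0.5875, 0.0166, 0.0709]
tool_rot: [0.994, 0.112, 0.001, 0.0]
ft_force: [0.3, 0.3, -0.2]
grip_width: 0.0585
grasp_force: 64.4
```

Run:
```python
from h import *
for i in range(4):
    o=get_obs();im,d,K,T=cam("wrist"); W=cloud(d,K,T)
    p=np.array([.586,.0155]); print(o["eef_pos"],"lid",fitc(W,p,.045,.099,.118),"plate",fitc(W,p,.048,.044,.054))
```

```text
[0.5875118  0.01655171 0.07092405] lid (array([0.5853, 0.016 , 0.0311]), 36) plate (array([0.5874, 0.0159, 0.0417]), 23)
[0.58741688 0.01656484 0.07079305] lid (array([0.5853, 0.016 , 0.0311]), 36) plate (array([0.5874, 0.0157, 0.0418]), 23)
[0.58728192 0.01662602 0.07062369] lid (array([0.5851, 0.0161, 0.0312]), 36) plate (array([0.5874, 0.0158, 0.0418]), 23)
[0.58713028 0.01666446 0.07037742] lid (array([0.5851, 0.0161, 0.0311]), 36) plate (array([0.5874, 0.0158, 0.0418]), 23)
```

Emit:
apply_moves(targets=[[[0.05,-0.01,-0.1,0,-1],[0,0,-0.1,0,-1],[0,0,-0.1,0,-1],[0,0,-0.03,0,-1],[0,0,0,0,-1],[0,0,0,0,-1],[0,0,0,0,-1]]])

```text
clock: 11.15
eef_pos: [0.5888, 0.0164, 0.057]
tool_rot: [0.994, 0.113, 0.0, 0.0]
ft_force: [-2.4, -0.7, 6.3]
grip_width: 0.0588
grasp_force: 65.2
```

Run:
```python
from h import *
o=get_obs();im,d,K,T=cam("wrist"); W=cloud(d,K,T)
p=np.array([.586,.0155]); print(o["eef_pos"],o["ft_force"],"lid",fitc(W,p,.045,.085,.118),"plate",fitc(W,p,.048,.044,.054))
```

```text
[0.58883872 0.01642897 0.05697482] [-2.37067712 -0.73577175  6.27949767] lid (array([0.5867, 0.0161, 0.0312]), 36) plate (array([0.5876, 0.0159, 0.0417]), 21)
```

Contact force at the expected height, so I'll release, lift and check.

Emit:
apply_moves(targets=[[[0,0,0,0,0],[0,0,0,0,0.5],[0,0,0,0,1],[0,0,0,0,1],[0,0,0,0,1],[0,0,0,0,1],[0,0,0.6,0,1],[0,0,0.95,0,1]]])

```text
clock: 11.87
eef_pos: [0.5848, 0.0164, 0.114]
tool_rot: [0.994, 0.113, -0.005, -0.0]
ft_force: [1.2, -0.6, -0.3]
grip_width: 0.0856
grasp_force: 0.0
```

Emit:
apply_moves(targets=[[[0,0,0.95,0,1],[0,0,0.95,0,1],[0,0,0.7,0,1],[0,0,0,0,1],[0,0,0,0,1],[0,0,0,0,1]]])

```text
clock: 12.37
eef_pos: [0.5883, 0.0164, 0.2215]
tool_rot: [0.994, 0.113, -0.001, -0.0]
ft_force: [-0.2, 0.0, -0.2]
grip_width: 0.0854
grasp_force: 0.0
```

Run:
```python
from h import *
o=get_obs();im,d,K,T=cam("wrist"); W=cloud(d,K,T)
p=np.array([.5875,.0155]); print(o["eef_pos"],o["ft_force"],"lid",fitc(W,p,.045,.08,.118),rim(W,p,.045,.08,.118),"plate",fitc(W,p,.048,.044,.054))
m=(np.hypot(*(W[...,:2]-p).transpose(2,0,1))<.029)&(W[...,2]>.08); q=W[m]; print(np.linalg.lstsq(np.c_[q[:,:2]-p,np.ones(len(q))],q[:,2],rcond=None)[0], q[:,2].min(),q[:,2].max())
```

```text
[0.58830932 0.01644619 0.22147609] [-0.16302288  0.00081692 -0.16933262] lid (array([0.5867, 0.0159, 0.0306]), 36) (5210, array([0.5867, 0.0159, 0.031 , 0.0917])) plate (array([0.5871, 0.0157, 0.0418]), 26)
[3.94119066 0.90515058 0.1712241 ] 0.08044365709986329 0.3282509602547437
```

The lid is home: its top reads 0.0917, which is 0.089 plus the camera's bias. I'll look at the switch next.

Emit:
apply_moves(targets=[[[0.02,0.9,0.3,6.3,1],[0.02,0.95,0.3,6.3,1],[0.02,0.95,0.3,6.3,1],[0.02,0.95,0,0,1],[0.02,0.95,0,0,1],[0,0.95,0,0,1],[0,0.95,0,0,1],[0,0,0,0,1]]])

```text
clock: 13.08
eef_pos: [0.5906, 0.2874, 0.2542]
tool_rot: [0.961, 0.278, -0.003, -0.001]
ft_force: [-1.3, -0.6, -0.4]
grip_width: 0.0854
grasp_force: 0.0
```

Emit:
apply_moves(targets=[[[0,0,0,0,1],[0,0,0,0,1],[0,0,0,0,1],[0,0,0,0,1]]])

```text
clock: 13.42
eef_pos: [0.5929, 0.2788, 0.258]
tool_rot: [0.962, 0.273, -0.0, 0.0]
ft_force: [0.3, -0.3, 0.6]
grip_width: 0.0854
grasp_force: 0.0
```

Run:
```python
from h import *
o=get_obs();im,d,K,T=cam("wrist"); np.savez("sw.npz",im=im,d=d,K=K,T=T); print(o["eef_pos"],o["tool_rot"],o["joint_pos"])
W=cloud(d,K,T); q=T[:3,:3].T@(np.array([.5945,.2855,.142])-T[:3,3]); u,v=(K@q)[:2]/q[2]; print(u,v)
u,v=int(u),int(v); c=im[max(0,v-75):v+75,max(0,u-100):u+100]; cv2.imwrite("pics/sw.png",cv2.resize(c,None,fx=4,fy=4,interpolation=2))
```

```text
[0.59288915 0.27881936 0.25802277] [ 9.61942784e-01  2.73250566e-01 -4.31780364e-04  1.47586419e-04] [ 4.39658545e-01  5.66958954e-01  6.12743008e-01  1.61748038e+00
 -1.51223221e-04  3.02771004e+00]
303.7999790570302 217.48496621605477
```

View pics/sw.png

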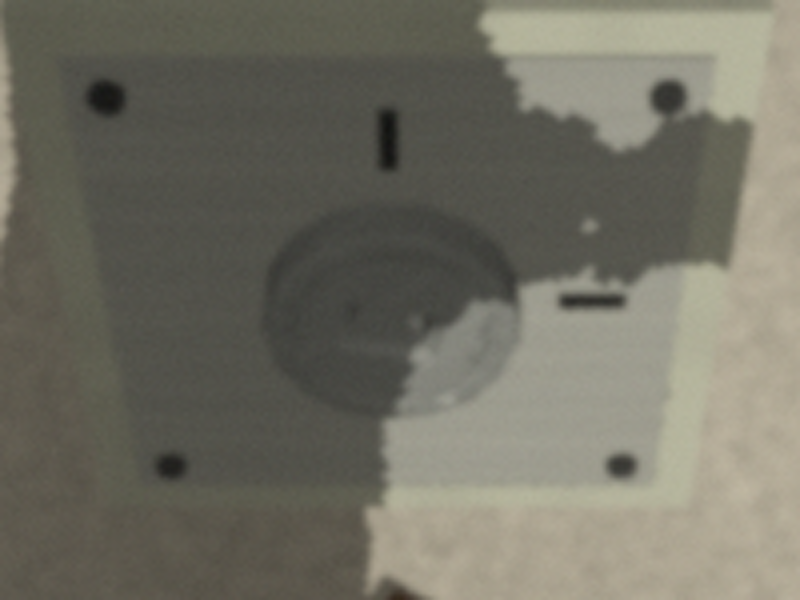

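The crop shows the cylinder at (390,312), index marks above (388,140) and right (592,300), and a faint slot. I'll rectify and enhance it.

```bash
cat > sw.py <<'E'
from h import *
def ana(z,show=None):
    im,d,K,T=z["im"],z["d"],z["K"],z["T"]; W=cloud(d,K,T)
    c0=np.array([.597,.288,.138]); q=W[np.linalg.norm(W-c0,axis=-1)<.075]
    q=q[(q[:,2]>.09)]
    rng=np.random.default_rng(0);best=0
    for i in range(400):
        a=q[rng.choice(len(q),3,False)]; nn=np.cross(a[1]-a[0],a[2]-a[0]); nn/=np.linalg.norm(nn)+1e-12
        if abs(nn[2])<.8: continue
        e=abs((q-a[0])@nn)<.002
        if e.sum()>best: best=e.sum();be=e
    f=q[be]; c=f.mean(0); nn=np.linalg.svd(f-c)[2][2]; nn*=np.sign(nn[2])
    # box frame: bx' in-face up direction, by horizontal
    az=np.arctan2(-nn[1],-nn[0]); by=np.array([-np.sin(az),np.cos(az),0]); ux=np.cross(by,nn)
    h=(W-c)@nn; a=(W-c)@ux; b=(W-c)@by
    m=(abs(h-.010)<.004)&(abs(a)<.05)&(abs(b)<.05)
    e=np.stack([a[m],b[m]],-1).astype(np.float32); (ca,cb),r=cv2.minEnclosingCircle(e)
    ca,cb=np.median(e,0) if r>.03 else (ca,cb)
    H=np.median(h[m]); mouth=c+H*nn+ca*ux+cb*by
    return c,nn,az,ux,by,mouth,r,H,W
E
python3 - <<'E'
from sw import *
z=np.load("sw.npz"); c,n,az,ux,by,mo,r,H,W=ana(z)
print("tilt",np.degrees(np.arccos(n[2])),"az",np.degrees(az),"mouth",mo.round(4),"r",r,"H",H)
im,K,T=z["im"],z["K"],z["T"]; s=.00015; N=380
g=(np.arange(N)-N/2)*s
P=mo+(-g)[:,None,None]*ux+(-g)[None,:,None]*by   # up=+ux (uphill), right=-by
C=(P-T[:3,3])@T[:3,:3]; u=(C[...,0]/C[...,2]*K[0,0]+K[0,2]).astype(np.float32); v=(C[...,1]/C[...,2]*K[1,1]+K[1,2]).astype(np.float32)
R1=cv2.cvtColor(cv2.remap(im,u,v,cv2.INTER_CUBIC),6); R1=cv2.createCLAHE(6,(4,4)).apply(R1)
h=((W-mo)@n).astype(np.float32); D=cv2.remap(h,u,v,0); D=np.clip((D+.02)/.025*255,0,255).astype(np.uint8)
cv2.imwrite("pics/sw2.png",np.hstack([R1,D]))
E
```

```text
tilt 27.852389051686163 az 31.608664437365455 mouth [0.5886 0.2852 0.1423] r 0.023451752960681915 H 0.00902411474842901<stdin>:9: RuntimeWarning: invalid value encountered in cast
```

View pics/sw2.png

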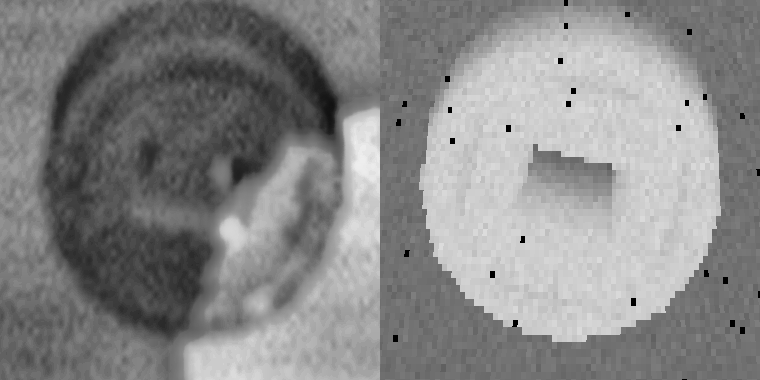

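In the depth half the slot is at (570,181), wide side near horizontal and about 10° clockwise, so I'll grip the key across its 32 mm width. Moving over the key and turning to azimuth 180° gives joint 6 room.

Emit:
apply_moves(targets=[[[-0.16,-0.177,-0.06,7.1,1],[-0.16,-0.177,-0.06,7.1,1],[-0.16,-0.177,-0.06,7.1,1],[-0.16,-0.177,-0.06,7.1,1],[-0.16,-0.177,-0.06,7.1,1],[-0.16,-0.177,-0.06,7.1,1],[-0.16,-0.177,-0.06,7.1,1],[-0.16,-0.177,-0.06,7.1,1]]])

```text
clock: 14.13
eef_pos: [0.5414, 0.2222, 0.2395]
tool_rot: [0.714, 0.7, 0.0, 0.0]
ft_force: [0.5, 0.4, 0.3]
grip_width: 0.0854
grasp_force: 0.0
```

Emit:
apply_moves(targets=[[[-0.16,-0.177,-0.06,7.1,1],[-0.16,-0.177,-0.06,7.1,1],[-0.16,-0.177,-0.06,7.1,1],[-0.16,-0.177,-0.06,7.1,1],[-0.16,-0.177,-0.06,7.1,1],[-0.16,-0.177,-0.06,7.1,1],[-0.16,-0.177,-0.06,7.1,1],[-0.16,-0.177,-0.06,7.1,1]]])

```text
clock: 14.8
eef_pos: [0.4901, 0.1657, 0.2203]
tool_rot: [0.295, 0.955, 0.0, 0.0]
ft_force: [0.1, 0.0, 0.8]
grip_width: 0.0853
grasp_force: 0.0
```

Emit:
apply_moves(targets=[[[-0.16,-0.177,-0.06,7.1,0.2],[-0.16,-0.177,-0.06,7.1,0.2],[-0.16,-0.177,-0.06,7.1,0.2],[-0.16,-0.177,-0.06,7.1,0.2],[-0.1,-0.177,-0.06,6.3,0.2],[0,0,0,0,0.2],[0,0,0,0,0.2],[0,0,0,0,0.2]]])

```text
clock: 15.47
eef_pos: [0.4612, 0.1316, 0.2084]
tool_rot: [0.0, 1.0, 0.0, 0.001]
ft_force: [0.0, 1.1, 0.6]
grip_width: 0.051
grasp_force: 0.0
```

Run:
```python
from h import *
o=get_obs();im,d,K,T=cam("wrist"); W=cloud(d,K,T); print(o["eef_pos"],o["tool_rot"],o["joint_pos"][5],o["grip_width"])
p=np.array([.461,.131]); r=np.hypot(*(W[...,:2]-p).transpose(2,0,1))
for z0,z1 in((.06,.075),(.076,.09)):
    q=W[(r<.03)&(W[...,2]>z0)&(W[...,2]<z1)]; print(len(q),np.median(q,0).round(4),q.min(0).round(4),q.max(0).round(4),cv2.minAreaRect(q[:,:2].astype(np.float32)))
q=W[(np.hypot(W[...,0]-.46,W[...,1]-.164)<.09)&(W[...,2]>.035)&(W[...,2]<.046)]; print("stand",cv2.minAreaRect(q[:,:2].astype(np.float32)),np.median(q[:,2]))
H=np.array(imaging.get_calibration("wrist")["hand_eye"]); C=cloud(d,K,H); q=C[(abs(C[...,0])<.013)&(C[...,2]<-.01)&(C[...,2]>-.09)&(abs(C[...,1])<.06)]; print("tip",np.percentile(q[:,2],[99,99.8]))
```

```text
[0.46120857 0.13157403 0.20840166] [4.59061612e-04 9.99999682e-01 2.66501120e-04 5.94349517e-04] 0.27869186328992496 0.0510495092477029
202 [0.4557 0.1278 0.0674] [0.4552 0.1114 0.06  ] [0.4564 0.1431 0.075 ] ((0.45572999119758606, 0.1272760033607483), (0.0010146796703338623, 0.031663522124290466), 0.5259122252464294)
499 [0.4589 0.1272 0.0807] [0.4552 0.1117 0.0761] [0.464  0.1427 0.0827] ((0.45941194891929626, 0.12717053294181824), (0.008435587398707867, 0.03110674023628235), 1.9016958475112915)
stand ((0.4594508111476898, 0.16127602756023407), (0.060761209577322006, 0.13020266592502594), 0.48589766025543213) 0.041813209011014096
tip [-0.02963575 -0.02640243]
```

Emit:
apply_moves(targets=[[[-0.04,-0.11,-0.9,0.5,0.2],[0,0,-0.95,0,0.2],[0,0,-0.95,0,0.2],[0,0,-0.8,0,0.2],[0,0,-0.5,0,0.2],[0,0,-0.25,0,0.2],[0,0,0,0,0.2],[0,0,0,0,0.2]]])

```text
clock: 16.18
eef_pos: [0.4591, 0.1276, 0.0336]
tool_rot: [-0.005, 1.0, -0.0, -0.001]
ft_force: [0.5, -0.4, -0.3]
grip_width: 0.0514
grasp_force: 0.0
```

Emit:
apply_moves(targets=[[[0,0,0,0,-1],[0,0,0,0,-1],[0,0,0,0,-1],[0,0,0,0,-1]]])

```text
clock: 16.52
eef_pos: [0.4608, 0.1279, 0.0354]
tool_rot: [-0.006, 1.0, 0.001, 0.002]
ft_force: [0.7, -0.2, 4.6]
grip_width: 0.0305
grasp_force: 59.5
```

Run:
```python
from h import *
H=np.array(imaging.get_calibration("wrist")["hand_eye"])
o=get_obs();im,d,K,T=cam("wrist"); W=cloud(d,K,T); print(o["eef_pos"],o["ft_force"],o["grasp_force"],o["grip_width"])
C=cloud(d,K,H); q=C[(abs(C[...,1])<.012)&(abs(C[...,0])<.009)&(C[...,2]<-.02)&(C[...,2]>-.07)]; print("head in tool",np.median(q,0),q.min(0),q.max(0))
```

```text
[0.46076073 0.1279148  0.03540839] [ 0.66694779 -0.19731885  4.61577378] 59.52949404716492 0.03047990884286397
head in tool [ 0.00456291  0.00014795 -0.04069235] [-0.00357474 -0.01199439 -0.04729353] [ 0.00598469  0.01199155 -0.02000979]
```

Key gripped. I'll lift it, then lean it in the grip to 28° by pushing the blade against the stand's +x top edge.

Emit:
apply_moves(targets=[[[0,0,0.3,0,-1],[0,0,0.5,0,-1],[0,0,0.3,0,-1],[0,0,0,0,-1],[0.4,0,0,0,-1],[0.53,0,0,0,-1],[0,0,0,0,-1],[0,0,0,0,-1]]])

```text
clock: 17.23
eef_pos: [0.4963, 0.1271, 0.0769]
tool_rot: [-0.005, 1.0, -0.0, -0.001]
ft_force: [-0.2, -0.3, -1.1]
grip_width: 0.0304
grasp_force: 60.0
```

```bash
cat > kt.py <<'E'
from h import *
H=np.array(imaging.get_calibration("wrist")["hand_eye"])
def head():
    o=get_obs();im,d,K,T=cam("wrist"); C=cloud(d,K,H)
    q=C[(abs(C[...,1])<.013)&(C[...,0]>-.03)&(C[...,0]<.04)&(C[...,2]<.0)&(C[...,2]>-.07)]
    print(o["eef_pos"].round(4),o["ft_force"].round(1),o["grip_width"].round(4),len(q))
    # visible face (tool +x side) : profile in tool x-z, mean over y
    b=np.round(q[:,2]*500).astype(int)
    for k in np.unique(b)[::2]:
        s=q[b==k]; 
        if len(s)>15: print("z",k*2,"x max/min",np.round([np.percentile(s[:,0],95)*1e3,np.percentile(s[:,0],5)*1e3],1),len(s))
E
python3 -c "
from kt import *
head()"
```

```text
Traceback (most recent call last):
  File "kt.py", line 6, in head
    print(o["eef_pos"].round(4),o["ft_force"].round(1),o["grip_width"].round(4),len(q))
                                                       ^^^^^^^^^^^^^^^^^^^^^
AttributeError: 'float' object has no attribute 'round'
```

Emit:
apply_moves(targets=[[[0,0,-0.4,0,-1],[0,0,-0.34,0,-1],[0,0,0,0,-1],[-0.12,0,0,0,-1],[-0.12,0,0,0,-1],[-0.12,0,0,0,-1],[-0.12,0,0,0,-1],[0,0,0,0,-1]]])

```text
clock: 17.95
eef_pos: [0.4819, 0.1279, 0.0509]
tool_rot: [-0.005, 1.0, 0.0, 0.006]
ft_force: [9.0, -0.4, -2.9]
grip_width: 0.0304
grasp_force: 59.8
```

```bash
sed -i 's/o\["grip_width"\].round(4)/o["grip_width"]/' kt.py; python3 -c "
from kt import *
head()"
```

```text
[0.4819 0.1279 0.0509] [ 9.  -0.4 -2.9] 0.03035665691749718 4067
z -46 x max/min [ 2.8 -2.8] 631
z -42 x max/min [4.3 3.2] 208
z -38 x max/min [3.5 2.7] 152
z -34 x max/min [2.8 1.8] 147
z -30 x max/min [1.9 1.1] 131
z -26 x max/min [1.1 0.4] 125
z -22 x max/min [ 0.4 -0.4] 110
z -18 x max/min [-0.6 -1.2] 99
z -14 x max/min [-1.2 -1.9] 106
z -10 x max/min [-1.5 -2.5] 80
z -6 x max/min [-2.4 -3.2] 51
```

Emit:
apply_moves(targets=[[[-0.12,0,0,0,-1],[-0.12,0,0,0,-1],[-0.12,0,0,0,-1],[-0.06,0,0,0,-1],[0,0,0,0,-1]]])

```text
clock: 18.42
eef_pos: [0.4658, 0.1282, 0.0516]
tool_rot: [-0.005, 1.0, 0.001, 0.006]
ft_force: [7.2, 0.7, 2.2]
grip_width: 0.0306
grasp_force: 59.5
```

```bash
python3 -c "
from kt import *
head()"
```

```text
[0.4658 0.1282 0.0516] [7.2 0.7 2.2] 0.030574523992891237 2682
z -46 x max/min [-0.4 -4.1] 466
z -42 x max/min [3.1 0.4] 360
z -38 x max/min [1.4 0.6] 63
z -34 x max/min [-0.4 -1.3] 56
z -30 x max/min [-2.4 -3.3] 58
z -26 x max/min [-4.2 -5. ] 48
z -22 x max/min [-6.3 -7. ] 41
z -18 x max/min [-8.  -9.1] 50
z -14 x max/min [-10.  -10.9] 44
z -10 x max/min [-11.2 -12.2] 20
```

Emit:
apply_moves(targets=[[[-0.1,0,0,0,-1],[0,0,0,0,-1],[0.15,0,0,0,-1],[0.2,0,0.1,0,-1],[0.1,0,0.6,0,-1],[0,0,0.6,0,-1],[0,0,0,0,-1],[0,0,0,0,-1]]])

```text
clock: 19.13
eef_pos: [0.4751, 0.1278, 0.1024]
tool_rot: [-0.006, 1.0, 0.001, 0.002]
ft_force: [-1.1, -0.5, -1.1]
grip_width: 0.0306
grasp_force: 59.4
```

```bash
python3 -c "
from kt import *
head()"
```

```text
[0.4751 0.1278 0.1024] [-1.1 -0.5 -1.1] 0.030612553279594973 2647
z -44 x max/min [ 2.3 -3.6] 1002
z -40 x max/min [1.9 1.1] 48
z -36 x max/min [ 0.1 -0.8] 68
z -32 x max/min [-2.1 -2.9] 38
z -28 x max/min [-4.  -4.9] 60
z -24 x max/min [-5.9 -6.7] 36
z -16 x max/min [-10.1 -10.9] 42
z -12 x max/min [-11.4 -12.3] 69
z -8 x max/min [-13.2 -14.2] 39
```

```bash
cat > plan.py <<'E'
from kt import *
def keyintool():
    im,d,K,T=cam("wrist"); C=cloud(d,K,H)
    q=C[(abs(C[...,1])<.012)&(C[...,0]>-.03)&(C[...,0]<.02)&(C[...,2]<-.005)&(C[...,2]>-.06)]
    f=q[(q[:,2]>-.038)]; f=f[(abs(f[:,0]-np.polyval(np.polyfit(f[:,2],f[:,0],1),f[:,2]))<.002)]
    k=np.polyfit(f[:,2],f[:,0],1); a=np.arctan(-k[0]); u=np.array([np.sin(a),-np.cos(a)]); m=np.array([np.cos(a),np.sin(a)])
    xz=q[:,[0,2]]; tu=xz@u; tm=xz@m; fm=np.median(f[:,[0,2]]@m); t=tu[(tm<fm-.001)&(tm>fm-.007)]
    top=np.median(t[t>np.percentile(t,50)-.003]); org=(top-.039)*u+(fm-.004)*m
    g=cv2.findNonZero((d>0).astype(np.uint8)); 
    return np.degrees(a),np.array([org[0],0,org[1]]),top,fm,np.percentile(tu,[50,90,99])
E
python3 - <<'E'
from plan import *
a,o,top,fm,pc=keyintool(); print(a,o,top,fm,pc)
mo=np.array([.5897,.2859,.1429]); azn=np.radians(31.6); n=np.array([-np.cos(azn)*np.sin(np.radians(27.9)),-np.sin(azn)*np.sin(np.radians(27.9)),np.cos(np.radians(27.9))])
for az in (180.7,207,):
    z=np.radians(az); Rt=np.array([[np.cos(z),np.sin(z),0],[np.sin(z),-np.cos(z),0],[0,0,-1]])
    for s in(.045,.03,.02,0): print(az,s,(mo+s*n-Rt@o).round(4))
    print("axis",Rt@[np.sin(np.radians(a)),0,-np.cos(np.radians(a))],n)
E
```

```text
25.698636598313982 [-0.01789974  0.         -0.00920901] 0.03953612129356109 -0.016122602203639744 [0.03907172 0.04014559 0.04083315]
180.7 0.045 [0.5539 0.2746 0.1735]
180.7 0.03 [0.5598 0.2783 0.1602]
180.7 0.02 [0.5638 0.2808 0.1514]
180.7 0 [0.5718 0.2857 0.1337]
axis [-0.43360528 -0.00529775  0.90108734] [-0.39854843 -0.24518863  0.88376563]
207 0.045 [0.5558 0.2667 0.1735]
207 0.03 [0.5618 0.2704 0.1602]
207 0.02 [0.5658 0.2729 0.1514]
207 0 [0.5738 0.2778 0.1337]
axis [-0.38637397 -0.19686737  0.90108734] [-0.39854843 -0.24518863  0.88376563]
```

Emit:
apply_moves(targets=[[[0.2,0.4,0.7,5.2,-1],[0.4,0.7,0.5,5.2,-1],[0.4,0.7,0.3,5.2,-1],[0.5,0.8,0.28,5.2,-1],[0.5,0.87,0,5.5,-1],[0,0,0,0,-1],[0,0,0,0,-1],[0,0,0,0,-1]]])

```text
clock: 19.9
eef_pos: [0.5528, 0.2656, 0.1693]
tool_rot: [-0.233, 0.972, -0.001, -0.002]
ft_force: [0.3, -0.5, -0.4]
grip_width: 0.0306
grasp_force: 59.5
```

Emit:
apply_moves(targets=[[[0,0,0,0,-1],[0,0,0,0,-1],[0,0,0,0,-1]]])

```text
clock: 20.15
eef_pos: [0.5539, 0.2651, 0.1719]
tool_rot: [-0.232, 0.973, -0.0, -0.0]
ft_force: [-0.1, 0.7, -0.9]
grip_width: 0.0303
grasp_force: 59.5
```

```bash
cat > rel.py <<'E'
from plan import *
from sw import ana
from scipy.spatial.transform import Rotation as R
def go(save=None):
    o=get_obs();im,d,K,T=cam("wrist"); print(o["eef_pos"].round(4),o["tool_rot"].round(4),o["ft_force"].round(1))
    if save: cv2.imwrite(save,im)
    a,k,top,fm,pc=keyintool(); Rt=R.from_quat(o["tool_rot"]).as_matrix()
    ko=o["eef_pos"]+Rt@k; print("tilt",round(a,1),"key org",ko.round(4),"axis",(Rt@[np.sin(np.radians(a)),0,-np.cos(np.radians(a))]).round(3))
    try:
        c,n,az,ux,by,mo,r,Hh,W=ana(dict(im=im,d=d,K=K,T=T)); print("mouth",mo.round(4),"n",n.round(3),"r",r,"H",Hh)
        e=ko-np.array([.5897,.2859,.1429]); print("rel: up",e@ux,"side",e@by,"out",e@n)
    except Exception as ex: print(ex)
E
python3 -c "
from rel import *
go('pics/k1.png')"
```

```text
bash:  1560 Killed                     python3 -c "
from rel import *
go('pics/k1.png')"
```

```bash
sed -i 's/np.linalg.svd(f-c)\[2\]/np.linalg.svd(f-c,full_matrices=False)[2]/' sw.py; python3 -c "
from rel import *
go('pics/k1.png')"
```

```text
[0.5542 0.2654 0.1721] [-2.324e-01  9.726e-01  1.000e-04  3.000e-04] [ 0.2  0.1 -0.5]
tilt 25.7 key org [0.57   0.2734 0.1812] axis [-0.387 -0.196  0.901]
mouth [0.5889 0.2846 0.142 ] n [-0.4   -0.246  0.883] r 0.023038914427161217 H 0.009050322432841791
rel: up -0.0025606541354084127 side -0.00034543052806837275 out 0.04473190117641996
```

Run:
```python
from rel import *
im,d,K,T=cam("wrist"); c,n,az,ux,by,mo,r,Hh,W=ana(dict(im=im,d=d,K=K,T=T)); D=W-mo; h=D@n;a=D@ux;b=D@by
m=(h<-.003)&(np.hypot(a,b)<.012)&(h>-.04); q=np.stack([a[m],b[m]],-1).astype(np.float32)*1e3; print(m.sum(),cv2.minAreaRect(q) if len(q)>3 else 0, q.min(0),q.max(0))
# map of h over grid 1mm
for A in range(12,-13,-2):
    s=''
    for B in range(14,-15,-2):
        k=(abs(a*1e3-A)<1)&(abs(b*1e3-B)<1); s+='%5s'%('' if k.sum()==0 else '%.0f'%np.median(h[k]*1e3))
    print(A,s)
k=(abs(h)<.003)&(np.hypot(a,b)<.03); q=np.stack([a[k],b[k]],-1).astype(np.float32)*1e3; print(q.min(0),q.max(0))
```

```text
73 ((-1.6693086624145508, -0.6811885833740234), (15.36568832397461, 4.78313684463501), 68.16661071777344) [-6.746646  -6.9234915] [0.17382072 7.340006  ]
12   143                                               148  146  146  146  146
10   140                                                    143  143  143  143
8                                                          140  139  139  138
6    82   82   83   83   82                                138  135  136  134
4    83   83   84   83   84   83   83   83   84   84   84   84  132  131  121
2    83   84   84   83   83   84   84   84   84   84   84   84   84   85  104
0    83   83   84   83   83   83   84   84   84   84   84   84   84   85  102
-2    75   77   81   83   83   83   84   83   84   84   84   84   84   85  102
-4     1   53   52   53   57   60   64   64   68   70   69   70   72   84   92
-6     0    0   -0    0    0    0    0   -0   -0    1   -0   24    0   93   85
-8     1    0    0    0   -0    0    0    1    1    0   -0    0    0   89   95
-10     0    0    1    0    0    0   -0    0    0    0    0    0    0   85   91
-12     0   -0    0    0    0    0    0    0    0    0    0    0    1   82   87
[-22.727274 -22.089449] [22.228836 20.129883]
```

Emit:
apply_moves(targets=[[[0.1,0.07,-0.2,0,-1],[0.115,0.078,-0.227,0,-1],[0,0,0,0,-1],[0,0,0,0,-1],[0.03,0.018,-0.066,0,-1],[0,0,0,0,-1],[0,0,0,0,-1]]])

```text
clock: 20.98
eef_pos: [0.5642, 0.2728, 0.1517]
tool_rot: [-0.233, 0.972, -0.0, -0.0]
ft_force: [-0.5, -0.1, -0.2]
grip_width: 0.0307
grasp_force: 59.5
```

Emit:
apply_moves(targets=[[[0.03,0.018,-0.066,0,-1],[0,0,0,0,-1],[0,0,0,0,-1]]])

```text
clock: 21.23
eef_pos: [0.5653, 0.2736, 0.1491]
tool_rot: [-0.233, 0.972, 0.0, -0.0]
ft_force: [-0.2, 0.6, -1.5]
grip_width: 0.0303
grasp_force: 59.5
```

```bash
sed -i 's/.5897,.2859,.1429\])/.5889,.2846,.142])/' rel.py; python3 -c "
from rel import *
go()"
```

```text
[0.5653 0.2736 0.1491] [-0.2329  0.9725  0.     -0.    ] [-0.2  0.6 -1.5]
tilt 25.7 key org [0.5811 0.2816 0.1582] axis [-0.386 -0.196  0.901]
mouth [0.5887 0.2846 0.1419] n [-0.402 -0.247  0.882] r 0.0230020172894001 H 0.009003398490844519
rel: up 0.000404948345719313 side 0.0015389079482155676 out 0.01812299439293786
```

No contact force with the tip nominally 6 mm inside, so it's entering. I'll continue.

Emit:
apply_moves(targets=[[[0.03,0.018,-0.066,0,-1],[0,0,0,0,-1],[0.03,0.018,-0.066,0,-1],[0,0,0,0,-1],[0,0,0,0,-1]]])

```text
clock: 21.75
eef_pos: [0.5678, 0.275, 0.1436]
tool_rot: [-0.233, 0.972, -0.0, -0.0]
ft_force: [0.9, 0.7, -1.1]
grip_width: 0.0303
grasp_force: 59.5
```

Emit:
apply_moves(targets=[[[0.03,0.018,-0.066,0,-1],[0,0,0,0,-1],[0.03,0.018,-0.066,0,-1],[0,0,0,0,-1],[0,0,0,0,-1]]])

```text
clock: 22.17
eef_pos: [0.5702, 0.2763, 0.1383]
tool_rot: [-0.233, 0.973, -0.0, -0.0]
ft_force: [-0.5, -0.8, -0.4]
grip_width: 0.0306
grasp_force: 59.7
```

```bash
python3 -c "
from rel import *
go('pics/k2.png')"
```

```text
[0.5702 0.2763 0.1383] [-2.329e-01  9.725e-01 -1.000e-04 -1.000e-04] [-0.5 -0.8 -0.4]
tilt 25.6 key org [0.586  0.2843 0.1474] axis [-0.385 -0.196  0.902]
mouth [0.5888 0.2845 0.1419] n [-0.403 -0.247  0.881] r 0.02293061651289463 H 0.00899861720993192
rel: up 0.00024612468879665634 side 0.001301797124162891 out 0.006028125620103847
```

Emit:
apply_moves(targets=[[[0.03,0.018,-0.066,0,-1],[0,0,0,0,-1],[0.03,0.018,-0.066,0,-1],[0,0,0,0,-1],[0,0,0,0,-1]]])

```text
clock: 22.68
eef_pos: [0.5724, 0.2776, 0.1332]
tool_rot: [-0.233, 0.973, -0.0, -0.0]
ft_force: [-2.1, -3.8, 3.2]
grip_width: 0.0303
grasp_force: 59.9
```

Emit:
apply_moves(targets=[[[0.02,0.012,-0.044,0,-1],[0,0,0,0,-1],[0,0,0,0,-1]]])

```text
clock: 22.93
eef_pos: [0.5726, 0.2777, 0.1331]
tool_rot: [-0.233, 0.973, -0.0, -0.0]
ft_force: [-6.9, -5.4, 10.1]
grip_width: 0.0303
grasp_force: 60.7
```

```bash
python3 -c "
from rel import *
go('pics/k2.png')"
```

```text
[0.5726 0.2777 0.1331] [-2.329e-01  9.725e-01 -3.000e-04 -3.000e-04] [-6.9 -5.4 10.1]
tilt 20.0 key org [0.5888 0.2859 0.1423] axis [-0.304 -0.154  0.94 ]
mouth [0.5886 0.2848 0.1419] n [-0.402 -0.247  0.882] r 0.023100191727280617 H 0.009017805434959541
rel: up 0.0006973699851687634 side 0.0011891642532104647 out -4.119375796484087e-05
```

View pics/k2.png

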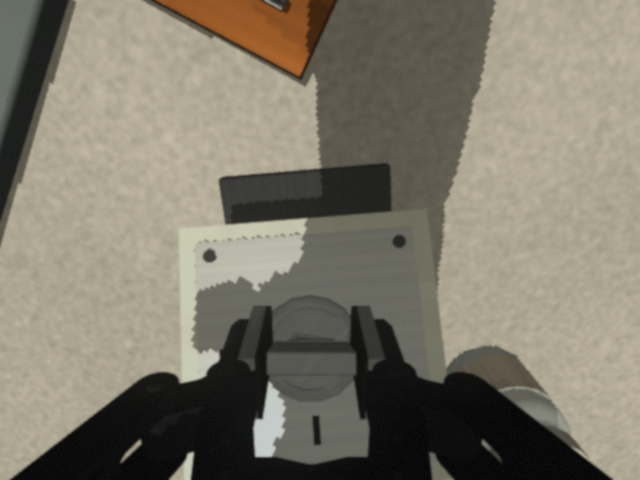

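The picture shows the key's head at (312,352) seated over the cylinder, with its shoulder contact confirmed by 10 N. I'll release, rise, and turn the tool 86° to straddle the head's flats loosely for turning.

Emit:
apply_moves(targets=[[[0,0,0,0,-0.1],[0,0,0,0,0.1],[0,0,0,0,0.2],[0,0,0,0,0.2],[0,0,0.4,0,0.2],[0,0,0.6,0,0.2],[0,0,0.6,0,0],[0,0,0,0,0]]])

```text
clock: 23.7
eef_pos: [0.5761, 0.2798, 0.2009]
tool_rot: [-0.233, 0.972, 0.001, 0.005]
ft_force: [1.0, -0.0, 1.8]
grip_width: 0.0426
grasp_force: 0.0
```

Run:
```python
from rel import *
o=get_obs();im,d,K,T=cam("wrist"); W=cloud(d,K,T); print(o["eef_pos"],o["ft_force"],o["grip_width"],o["joint_pos"][5])
mo=np.array([.5887,.2846,.142]); n=np.array([-.40,-.247,.8825]); azr=np.radians(31.6); by=np.array([-np.sin(azr),np.cos(azr),0]); ux=np.cross(by,n)
D=W-mo; h=D@n; r=np.linalg.norm(D-h[...,None]*n,axis=-1)
q=D[(h>.032)&(h<.045)&(r<.022)]; p=np.stack([q@ux,q@by,q@n],-1)*1e3; print(len(p),np.median(p,0),p.min(0),p.max(0),cv2.minAreaRect(p[:,:2].astype(np.float32)))
t=p[abs(p[:,2]-np.median(p[:,2]))<3]; s=np.linalg.lstsq(np.c_[t[:,:2],np.ones(len(t))],t[:,2],rcond=None)[0]; print("top plane slopes",s)
```

```text
[0.57608889 0.27983717 0.20094889] [ 1.03285279 -0.00385217  1.77895271] 0.042573504051850036 -0.0181959190427838
1122 [-2.80371514  0.86794886 39.14689404] [-10.15054995 -14.95091587  32.01328812] [ 4.16261535 16.87753929 41.36872744] ((-3.06941556930542, 0.6397294998168945), (32.104827880859375, 8.59068489074707), 76.648681640625)
top plane slopes [ 1.16920621e-02 -2.68278148e-03  3.91753057e+01]
```

The key is home: head top 39.1 mm above the mouth and its plane parallel to the face. Turning the tool now.

Emit:
apply_moves(targets=[[[0,0,0,6.93,0],[0,0,0,6.93,0],[0,0,0,6.93,-0.2],[0,0,0,6.93,-0.4],[0,0,0,6.93,-0.4],[0,0,0,6.93,-0.4],[0,0,0,6.93,-0.4],[0,0,0,6.93,-0.4]]])

```text
clock: 24.42
eef_pos: [0.5729, 0.2783, 0.1938]
tool_rot: [-0.661, 0.751, 0.0, -0.001]
ft_force: [-0.6, 0.5, 0.0]
grip_width: 0.0254
grasp_force: 0.0
```

Emit:
apply_moves(targets=[[[0,0,0,6.93,-0.4],[0,0,0,6.93,-0.4],[0,0,0,6.93,-0.4],[0,0,0,6.93,-0.4],[0,0,0,0,-0.4],[0,0,0,0,-0.4],[0,0,0,0,-0.4],[0,0,0,0,-0.4]]])

```text
clock: 25.08
eef_pos: [0.5732, 0.2783, 0.1951]
tool_rot: [0.819, -0.574, -0.0, 0.0]
ft_force: [0.3, -0.3, 0.0]
grip_width: 0.0255
grasp_force: 0.0
```

```bash
cat > hd.py <<'E'
from rel import *
def hd():
    o=get_obs();im,d,K,T=cam("wrist"); W=cloud(d,K,T); print(o["eef_pos"].round(4),o["ft_force"].round(1),o["grip_width"],o["joint_pos"][5])
    q4=o["tool_rot"]; print("az",np.degrees(2*np.arctan2(q4[1],q4[0])))
    mo=np.array([.5887,.2846,.142]); n=np.array([-.40,-.247,.8825]); azr=np.radians(31.6); by=np.array([-np.sin(azr),np.cos(azr),0]); ux=np.cross(by,n)
    D=W-mo; h=D@n; r=np.linalg.norm(D-h[...,None]*n,axis=-1)
    m=(h>.036)&(h<.044)&(r<.022); q=D[m]; p=np.stack([q@ux,q@by,q@n],-1)*1e3
    if len(p)>5: print(len(p),np.median(p,0).round(1),cv2.minAreaRect(p[:,:2].astype(np.float32)),"world",np.median(W[m],0).round(4))
    C=cloud(d,K,H); q=C[(abs(C[...,0])<.02)&(C[...,2]<-.01)&(C[...,2]>-.06)&(abs(C[...,1])<.04)]; 
    for y0 in(-.02,.02):
        s=q[abs(q[:,1]-y0)<.008]
        if len(s): print("tip",y0,np.percentile(s[:,2],[99,99.9]))
E
python3 -c "
from hd import *
hd()"
```

```text
[0.5732 0.2783 0.1951] [ 0.3 -0.3  0. ] 0.025482087025309116 -1.4679190642561917
az -69.99868662520777
1068 [-2.3  0.3 38.9] ((-2.9332780838012695, 0.8647594451904297), (32.01382827758789, 9.407976150512695), 76.93396759033203) world [0.5713 0.2741 0.1751]
tip -0.02 [-0.02375314 -0.02203646]
tip 0.02 [-0.02407219 -0.02214466]
```

Emit:
apply_moves(targets=[[[0.03,-0.04,-0.4,0,-0.4],[0,0,-0.4,0,-0.4],[0,0,-0.3,0,-0.4],[0,0,-0.2,0,-0.4],[0,0,-0.15,0,-0.4],[0,0,0,0,-0.4],[0,0,0,0,-0.4]]])

```text
clock: 25.72
eef_pos: [0.5746, 0.2768, 0.1377]
tool_rot: [0.82, -0.573, 0.0, -0.0]
ft_force: [-0.1, -0.0, 0.2]
grip_width: 0.0255
grasp_force: 0.0
```

Emit:
apply_moves(targets=[[[0,0,0,-5,-0.4],[0,0,0,-5,-0.4],[0,0,0,-5,-0.4],[0,0,0,-5,-0.4],[0,0,0,0,-0.4]]])

```text
clock: 26.13
eef_pos: [0.5752, 0.2771, 0.1389]
tool_rot: [0.707, -0.707, 0.0, -0.001]
ft_force: [0.6, 0.4, -0.5]
grip_width: 0.0258
grasp_force: 0.0
```

```bash
python3 -c "
from hd import *
hd(); print(get_obs()['ft_torque'])"
```

```text
[0.5752 0.2771 0.1389] [ 0.6  0.4 -0.5] 0.025827829194186747 -1.1220852195906184
az -89.98722950259904
2620 [-3.  -0.9 39. ] ((-0.3971385955810547, -0.9786491394042969), (32.03867721557617, 41.787784576416016), 53.83306121826172) world [0.5709 0.2714 0.175 ]
tip -0.02 [-0.01069844 -0.01007588]
tip 0.02 [-0.02405485 -0.02215544]
[ 0.0218934  -0.02435838 -0.02169917]
```

Emit:
apply_moves(targets=[[[0,0,0,-7,-0.5],[0,0,0,-7,-0.5],[0,0,0,-7,-0.5],[0,0,0,-7,-0.55],[0,0,0,-7,-0.55],[0,0,0,-7,-0.6],[0,0,0,0,-0.6],[0,0,0,0,-0.6]]])

```text
clock: 26.85
eef_pos: [0.5753, 0.277, 0.1385]
tool_rot: [-0.41, 0.912, -0.0, 0.001]
ft_force: [0.9, 0.4, 1.8]
grip_width: 0.0172
grasp_force: 1.9
```

```bash
sed -i 's/(r<.022)/(r<.019)/' hd.py; python3 -c "
from hd import *
hd(); print(get_obs()['ft_torque'])"
```

```text
[0.5753 0.277  0.1385] [0.9 0.4 1.8] 0.017208764580181852 -0.3950528034253059
az 228.35228469171966
2924 [-2.8 -0.  39.1] ((-1.068455696105957, 1.05242919921875), (32.6549186706543, 34.74188995361328), 42.45095443725586) world [0.5728 0.2745 0.1757]
tip -0.02 [-0.02620167 -0.02449469]
tip 0.02 [-0.02588174 -0.02470803]
[ 0.00706309 -0.21967245  0.06107495]
```

Emit:
apply_moves(targets=[[[0,0,0,-7,-0.6],[0,0,0,-7,-0.6],[0,0,0,-6,-0.6],[0,0,0,-5,-0.6],[0,0,0,0,-0.6]]])

```text
clock: 27.32
eef_pos: [0.5749, 0.2768, 0.1378]
tool_rot: [-0.201, 0.98, 0.0, 0.0]
ft_force: [1.4, 0.1, 1.2]
grip_width: 0.0168
grasp_force: 1.4
```

Emit:
apply_moves(targets=[[[0,0,0,-5,-0.65],[0,0,0,-5,-0.65],[0,0,0,0,-0.65]]])

```text
clock: 27.57
eef_pos: [0.5746, 0.2768, 0.1375]
tool_rot: [-0.115, 0.993, 0.0, 0.0]
ft_force: [0.1, 0.6, -0.1]
grip_width: 0.0151
grasp_force: 1.9
```

```bash
cat >> hd.py <<'E'
def ang():
    "angle of head top long axis in face frame, excluding fingers by height band and connected component"
    im,d,K,T=cam("wrist"); W=cloud(d,K,T)
    mo=np.array([.5887,.2846,.142]); n=np.array([-.40,-.247,.8825]); azr=np.radians(31.6); by=np.array([-np.sin(azr),np.cos(azr),0]); ux=np.cross(by,n)
    D=W-mo; h=D@n; a=D@ux+.0025; b=D@by; m=((abs(h-.039)<.0025)&(np.hypot(a,b)<.02)).astype(np.uint8)
    k,l,s,c=cv2.connectedComponentsWithStats(m); i=1+s[1:,4].argmax(); p=np.stack([a[l==i],b[l==i]],-1)*1e3
    w,v=np.linalg.eigh(np.cov(p.T)); e=v[:,1]; print("n",len(p),"axis (up,side)",e.round(3),"cw deg from horizontal",np.degrees(np.arctan2(e[0],e[1]))%180,"ext",np.sqrt(w*12).round(1),"mean",p.mean(0).round(1))
E
python3 -c "
from hd import *
hd(); print(get_obs()['ft_torque']); ang()"
```

```text
[0.5746 0.2768 0.1375] [ 0.1  0.6 -0.1] 0.01508016073672913 0.21766587378076246
az 193.24750523873956
2995 [-3.2  0.8 39.3] ((-1.0708703994750977, -0.4599761962890625), (35.90238952636719, 30.11692237854004), 55.43110656738281) world [0.5704 0.2756 0.1757]
tip -0.02 [-0.02623235 -0.02440702]
tip 0.02 [-0.02671435 -0.02492282]
[ 0.10897721 -0.2122016   0.01823297]
n 2480 axis (up,side) [-1.    -0.025] cw deg from horizontal 88.5448089472077 ext [15.5 32. ] mean [1.1 1.3]
```

Emit:
apply_moves(targets=[[[0,0,0,-6,-0.65],[0,0,0,-6,-0.65],[0,0,0,0,-0.65]]])

```text
clock: 27.92
eef_pos: [0.5745, 0.2781, 0.1378]
tool_rot: [-0.011, 1.0, 0.001, 0.0]
ft_force: [0.8, 2.9, 0.6]
grip_width: 0.0147
grasp_force: 19.9
```

```bash
python3 -c "
from hd import *
o=get_obs(); print(o['ft_torque'],o['ft_force'],o['tool_rot'],o['grip_width']); ang()"
```

```text
[ 0.81939063 -0.21686562  0.57122621] [0.79371925 2.86642806 0.61266233] [-1.14761377e-02  9.99933419e-01  1.19497659e-03  1.68139545e-04] 0.014735545233122049
n 2221 axis (up,side) [-0.995  0.1  ] cw deg from horizontal 95.76236150125558 ext [ 9.3 32.8] mean [2.3 1.4]
```

Emit:
apply_moves(targets=[[[0,0,0,-6,-0.65],[0,0,0,-4,-0.65],[0,0,0,0,-0.65]]])

```text
clock: 28.22
eef_pos: [0.5741, 0.2786, 0.1378]
tool_rot: [0.075, 0.997, 0.002, -0.0]
ft_force: [-1.1, 4.7, 0.3]
grip_width: 0.015
grasp_force: 27.5
```

```bash
python3 -c "
from hd import *
o=get_obs(); print(o['ft_torque'],o['ft_force'],o['tool_rot'],o['grip_width']); ang()"
```

```text
[1.24808941 0.07721853 0.80720261] [-1.08329655  4.67144267  0.31390345] [ 7.48175149e-02  9.97196060e-01  1.50615937e-03 -2.99353594e-04] 0.014991374502753394
n 2187 axis (up,side) [-0.962  0.273] cw deg from horizontal 105.85667913432145 ext [ 9.2 32.8] mean [2.2 1.9]
```

Torque is building against the stop and the head has turned over 80°. I'll relieve it, open and withdraw.

Emit:
apply_moves(targets=[[[0,0,0,6,-0.6],[0,0,0,0,-0.3],[0,0,0,0,-0.2],[0,0,0,0,-0.2],[0,0,0.5,0,-0.2],[0,0,0.8,0,-0.2],[0,0,0.6,0,-0.2],[0,0,0,0,-0.2]]])

```text
clock: 28.93
eef_pos: [0.5771, 0.2772, 0.2197]
tool_rot: [0.026, 1.0, 0.002, 0.004]
ft_force: [0.6, -0.4, 0.6]
grip_width: 0.0339
grasp_force: 0.0
```

Emit:
apply_moves(targets=[[[0,0,0,0,-0.2],[0,0,0,0,-0.2]]])

```text
clock: 29.1
eef_pos: [0.5743, 0.2761, 0.2128]
tool_rot: [0.026, 1.0, -0.0, -0.0]
ft_force: [0.4, -0.6, -0.8]
grip_width: 0.0342
grasp_force: 0.0
```

Run:
```python
from hd import *
hd(); ang()
im,d,K,T=cam("wrist"); W=cloud(d,K,T)
mo=np.array([.5887,.2846,.142]); n=np.array([-.40,-.247,.8825]); azr=np.radians(31.6); by=np.array([-np.sin(azr),np.cos(azr),0]); ux=np.cross(by,n)
D=W-mo; h=D@n; r=np.linalg.norm(D-h[...,None]*n,axis=-1); q=D[(h>.032)&(h<.045)&(r<.024)]; p=np.stack([q@ux,q@by,q@n],-1)*1e3
t=p[abs(p[:,2]-np.median(p[:,2]))<3]; print(len(p),np.median(p,0),np.linalg.lstsq(np.c_[t[:,:2],np.ones(len(t))],t[:,2],rcond=None)[0],cv2.minAreaRect(p[:,:2].astype(np.float32)))
```

```text
[0.5743 0.2761 0.2128] [ 0.4 -0.6 -0.8] 0.03424670426771665 0.499843628189848
az 177.05187769697784
938 [-0.1  0.3 39.2] ((-0.7711334228515625, -0.04405069351196289), (31.992450714111328, 8.362577438354492), 2.1535487174987793) world [0.5729 0.2751 0.1764]
tip -0.02 [-0.02417641 -0.02234684]
tip 0.02 [-0.02412434 -0.02225271]
n 933 axis (up,side) [-1.    -0.029] cw deg from horizontal 88.35131050880274 ext [ 8.2 32. ] mean [2.2 0.3]
1042 [-0.05271963  0.68205296 39.031796  ] [ 9.22120747e-03 -7.73633868e-02  3.90811026e+01] ((-0.8356037139892578, -0.01434326171875), (32.296627044677734, 8.338926315307617), 1.7297114133834839)
```

Emit:
apply_moves(targets=[[[0,0,0.6,0,-0.2],[0,0,0.6,0,-0.2],[0,0,0,0,-0.2],[0,0,0,0,-0.2]]])

```text
clock: 29.58
eef_pos: [0.5751, 0.277, 0.2623]
tool_rot: [0.025, 1.0, 0.0, 0.001]
ft_force: [-0.2, 0.3, -0.5]
grip_width: 0.0343
grasp_force: 0.0
```

Run:
```python
from hd import *
im,d,K,T=cam("top"); W=cloud(d,K,T); p=np.array([.588,.016]); print("lid",rim(W,p,.045,.08,.11))
hd(); ang(); print(order.job_done())
```

```text
lid (390, array([0.5882, 0.0183, 0.0309, 0.09  ]))
[0.5745 0.2767 0.2609] [-0.2 -0.4 -0.6] 0.0341159308601648 0.4995924838985212
az 177.09339728185444
634 [-0.1  0.2 39.2] ((-0.6108074188232422, -0.1653604507446289), (31.82059097290039, 8.316189765930176), 1.8172260522842407) world [0.5728 0.275  0.1766]
tip -0.02 [-0.0240947  -0.02244924]
tip 0.02 [-0.02406014 -0.02203196]
n 631 axis (up,side) [-1.    -0.027] cw deg from horizontal 88.44252355245933 ext [ 8.2 31.9] mean [2.1 0.1]
the job is handed in; nothing more can be done
None
```

I handed the job in at about 29.8 s with no verdict returned: the tin is centred on the plate with the lid home, and the key is fully in and turned clockwise to the stop, though I measured only the key head's turn (about 75°, 1.3 rad), not the cylinder's.

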